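# Stack and square an electrolysis cell in its assembly clamp

### The arm

A 7-joint arm with a two-finger parallel gripper is mounted at the origin on a cart in front of the work surface, level with it; the furniture and walls round the work are solid. World frame = base frame: x ahead of the robot, y to its left, z up, the work surface at z = 0. Lengths are in m, angles in rad, forces in N, time in s.
With the tool pointing down it reaches from about 0.35 to 0.9 m from the base axis. Payload 19.9 kg.
Tool frame: the origin (TCP) lies between the finger pads; the fingertips stand 22 mm ahead of it and the grasp point (between the pads) lies 3 mm ahead of it; z points along the fingers, y is the direction in which the jaws open and shut (so a half turn about z gives the same grasp; the last joint's range is limited). The gripper opens to 94 mm and grips with 3 to 60 N. Pads are 16 mm wide; open, the fingers measure 119 mm over their backs; the gripper's body (75 mm by 177 mm) begins 78 mm behind the grasp point.
Start: joints at [-1.391, 0.417, -0.01, 1.614, 0.005, 1.111, -0.053], TCP at [0.137, 0.61, 0.227] pointing down, gripper open.
Joint ranges: [-2.81, 2.81], [-0.39, 2.02], [-1.27, 1.25], [0.06, 2.57], [-1.19, 4.33], [0.19, 2], [-2.82, 2.82]. Speed limits (rad/s): [1.89, 1.89, 2.39, 2.39, 3.01, 3.01, 3.01].

### API

Orientations are given as a rotation vector (axis times angle).
In Python, from rig import arm gives the robot as it stands.
- The arm moves only by the tool carry_out, never from a script. Its argument "increments" is a list of rows, each an object of numbers: "tx", "ty", "tz": the shift along the tool's x, y, z in mm; "ax", "ay", "az": the turn, a rotation vector about the tool's x, y, z in rad. A call has 1 to 8 rows; each row is the pose to reach, as a shift and turn from the pose commanded when the call began, along the tool's axes at that moment; what a row does not reach only later rows make up. A row lasts 1/8 s, in which the tool goes at most 62.5 mm and 10.7 degrees, less where a joint would pass 70% of its speed; a pose out of reach is approached as far as the arm can. A call with a gripper value outside its range is refused whole. "hand" is the finger opening in mm, from 0 to 94, set as the call begins (left out, the last holds). The fingers move at their own pace and stop on an object; "force" is the grip in N (left out, the last holds). Time passes only in rows, so rows that repeat a pose let the fingers close. It gives the time, the measured TCP pose, the force and the opening at its end, in the units of the state.
- arm.sense(): the state, without advancing time (a new reading comes with each control period).
- arm.camera(name): name is "scene" or "top"; returns a dict with "frame" (400x640x3 uint8, blue, green, red), "range_z" (400x640 float32, m along the optical axis (not along the pixel's ray), 0 where there is no reading), "fx", "fy", "cx", "cy" (pixels), "R" (3x3) and "t" (3): a world point X has camera coordinates R X + t. Camera axes: x right, y down, z forward; pixel columns grow to the right and rows downward; lengths in m; the calibration is good to about 2 mm. A picture is of the moment at which its call begins.
- arm.sign_off(): hands the job in, once; it reports no verdict.
The state is a dict: "time": time; "joints": joint angles; "joint_vel": joint speeds; "joint_torque": joint torques, N m; "ee_pos": TCP position; "orientation": TCP orientation; "contact_force": force on the tool from outside, world axes, zero at the start; "moment": the same for the moment, N m; "grip_width": finger opening in m.
Only numpy, scipy, OpenCV 4.12 (cv2) and the standard library are available. Lean on these libraries where they do the work, as an engineer would, in place of code of your own. Each camera call takes 0.05 s, during which the arm holds its last target.

### The job

Stack the small electrolysis cell in the nest of the assembly clamp, all three square layers flat and corner over corner: first the end plate with its groove up, on it the open frame, and on top the port plate with its nipples up; lay them down, do not drop them. Then turn the crank to close the jaw until its index stands at the long mark on the scale, so that the pile is pressed square, and leave the other things on the bench where they are.

Things in the scene. Friction and masses are not known exactly. Their poses are not given: they have to be found in the camera images.
- clamp: Assembly clamp fixed to the bench; origin under the nest, x along its screw, away from the crank, z up. Base 12 mm thick, 72 mm wide, x = -122 to +68 mm. Two V jaws of slick white plastic take opposite corners of the plates (12 mm of each side next to them, from 6 mm below the nest to 26 above); the middle 36 mm of all four sides stay free for fingers.
- nest (a point): Centre of the top of the clamp's pedestal, where the cell is stacked, 26 mm above the bench; axes as the clamp. The pedestal is a 44 mm square turned 45 degrees: the plates lie on it with their corners along x and y and overhang 8 mm all round; the base is 14 mm below. The fixed jaw's inner corner is at x = +42.4 mm. A clamped pile is centred here.
- jaw_corner (a point): Inner corner of the moving V jaw, at the nest's height. Pushed towards +x by the screw through springs: 4 N/mm, 6.5 mm stroke. It starts 54 to 59 mm from the nest's centre, so a plate laid with its centre 6 mm from the nest's centre towards the crank clears both jaws by 4 mm or more. It meets a square pile at jaw = 0.017 and presses with 12 N at the mark.
- jaw (a joint): Travel of the moving jaw's carriage along the screw, m: 0 fully open, growing as it closes; starts at 0 to 0.005. A thin blade on the carriage is the index; it runs over the scale beside it. The long thick line of the scale is the mark, at 0.020; the other lines, 4 mm apart, are short and thin.
- crank (a joint): Turn of the crank, rad; starts at 0 to 2.6. It grows clockwise as seen from the crank's end (positive about the clamp's x axis) and closes the jaw by 12 mm a turn: jaw = 0.012 * crank / 6.283, so the mark is at 10.47. At 0, 2 pi, .. the handle is straight above the screw. Light friction (0.05 N m); it stays where it is left.
- crank_axis (a point): Point on the screw's axis, 58 mm above the bench, 154 mm before the nest (x = -154 mm), at the middle of the crank handle's length; axes as the clamp. The crank's arm and hub begin 20 mm from it towards the nest, the bearing block (74 mm tall) 35 mm.
- crank_handle (a point): Middle of the crank's handle, 26 mm from the screw's axis, going round with the crank (32 to 84 mm above the bench). Black round grip, 13 mm thick, 40 mm long, parallel to the screw; it spins freely on its pin, so fingers that pinch it from above can carry it round without turning.
- end_plate: End plate: plain aluminium plate, 60 x 60 x 10 mm, with a dark serpentine groove (34 mm square) on its upper face. 0.08 to 0.13 kg. Origin at the centre of its underside, x and y along its sides, z up (it starts the right way up, flat on the bench).
- frame: Frame: aluminium square frame, 60 x 60 x 8 mm, with a square window of 36 mm. 0.06 kg. Origin at the centre of its underside, x and y along its sides, z up. The three plates start in any of three places, one right of the clamp, two far left behind an 88 mm tall power supply. Mind the loaded wall shelf that hangs 0.42 m above the back of the bench, from 0.61 m ahead of the robot.
- port_plate: Port plate: aluminium plate, 60 x 60 x 10 mm, with two hose nipples 18 mm tall and 11 mm thick at the foot standing on its upper face, at (13, 13) and (-13, -13) mm from its centre. 0.09 to 0.14 kg. Origin at the centre of its underside, x and y along its sides, z up (nipples up).
- rack_c: Bystander: small tube rack, 52 x 132 x 61 mm, long in y; origin at the centre of its underside.
- marker_a: Bystander: marker pen lying on the bench, 14 x 133 x 14 mm, long in y; origin below its centre.
- tape_roll: Bystander: roll of label tape lying flat, 68 mm across, 19 mm tall; origin at the centre of its underside.
- timer: Bystander: bench timer, 55 x 65 x 18 mm; origin at the centre of its underside.
- bottle: Bystander: small screw-cap bottle, 54 mm across, 99 mm tall; origin at the centre of its underside.
- vial: Bystander: capped vial, 24 mm across, 50 mm tall; origin at the centre of its underside.
- petri: Bystander: petri dish, 91 mm across, 15 mm tall; origin at the centre of its underside.

How it is judged:
By the outcome, as a careful person would: the job done as asked, in the order asked, and still so for the second after the job is handed in, with the robot touching nothing.
It also fails if it takes over 72 s, if anything falls off the work surface, if the arm or the gripper's body presses on something with over 40 N, if the wrist force passes 120 N, or if a joint passes its speed limit or range.

## Working session

There is one attempt and no reset: what is moved stays moved. The work goes in short steps, Python scripts to look and compute and a tool call to move; the robot and the scene stay as the last step left them, time stands still between calls to the robot, and variables do not carry over. Pictures are saved under pics/ and viewed, and the job is handed in when it is done.

Besides the shell and the picture viewer there is one more tool, called after "Call:" as name(argument=value, ...) on one line, values as JSON. carry_out: Moves the arm, as the interface text tells. Its arguments: {"type":"object","properties":{"increments":{"type":"array"},"hand":{"type":"number"},"force":{"type":"number"}},"required":["increments"]}

```bash
ls; mkdir -p pics; python3 - <<'E'
from rig import arm
import cv2, numpy as np, pickle
s=arm.sense(); print({k:np.round(v,3).tolist() for k,v in s.items()})
for n in ("scene","top"):
    c=arm.camera(n); pickle.dump(c,open(f"{n}0.pkl","wb")); cv2.imwrite(f"pics/{n}0.png",c["frame"])
    print(n,c["fx"],c["fy"],c["cx"],c["cy"],np.round(c["R"],3).tolist(),np.round(c["t"],3), "pos",-c["R"].T@c["t"])
E
```

```text
pics
{'time': 0.0, 'joints': [-1.392, 0.418, -0.01, 1.614, 0.005, 1.111, -0.053], 'joint_vel': [0.002, 0.0, -0.0, -0.0, 0.002, -0.0, -0.0], 'joint_torque': [0.001, -85.126, 0.639, -42.599, -0.049, 0.019, 0.0], 'ee_pos': [0.137, 0.609, 0.227], 'orientation': [-0.346, -3.122, 0.002], 'contact_force': [0.372, -0.915, 0.338], 'moment': [0.021, 0.015, 0.009], 'grip_width': 0.094}
scene 439.43018932920495 439.43018932920495 319.37857587556164 204.96111426064823 [[0.697, -0.717, -0.007], [-0.41, -0.39, -0.824], [0.588, 0.577, -0.566]] [-0.313  0.271  1.379] pos [-0.48226066 -0.91557318  1.00185321]
top 375.6718807737419 375.6718807737419 315.2486689045851 199.6141017054265 [[0.023, -1.0, 0.007], [-0.996, -0.023, -0.081], [0.081, -0.005, -0.997]] [0.008 0.462 1.328] pos [0.35258789 0.02544595 1.36066826]
```

View pics/scene0.png

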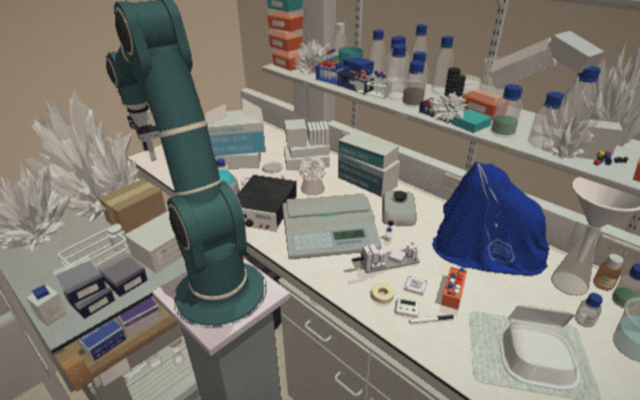

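View pics/top0.png

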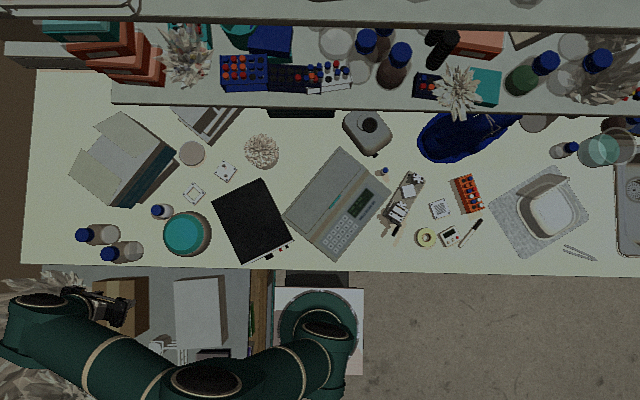

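```bash
cat > h.py <<'E'
import cv2, numpy as np, pickle
def load(n): return pickle.load(open(n+".pkl","rb"))
def proj(c,X):
    p=np.asarray(X)@c["R"].T+c["t"]; return np.stack([c["fx"]*p[...,0]/p[...,2]+c["cx"],c["fy"]*p[...,1]/p[...,2]+c["cy"]],-1)
def onz(c,u,v,z):
    d=c["R"].T@np.array([(u-c["cx"])/c["fx"],(v-c["cy"])/c["fy"],1.]); o=-c["R"].T@c["t"]
    return o+d*(z-o[2])/d[2]
def cloud(c):
    z=c["range_z"]; v,u=np.mgrid[:400,:640]
    P=np.stack([(u-c["cx"])/c["fx"]*z,(v-c["cy"])/c["fy"]*z,z],-1)
    W=(P-c["t"])@c["R"]; W[z==0]=np.nan; return W
def zoom(c,u0,u1,v0,v1,k,name):
    im=cv2.resize(c["frame"][v0:v1,u0:u1],None,fx=k,fy=k,interpolation=cv2.INTER_CUBIC)
    for u in range((u0+9)//10*10,u1,10): cv2.putText(im,str(u),((u-u0)*k,8),0,.3,(0,0,255)); cv2.line(im,((u-u0)*k,10),((u-u0)*k,14),(0,0,255))
    for v in range((v0+9)//10*10,v1,10): cv2.putText(im,str(v),(0,(v-v0)*k),0,.3,(0,0,255)); 
    cv2.imwrite("pics/"+name+".png",im)
E
python3 - <<'E'
from h import *
t=load("top0"); zoom(t,150,260,140,230,7,"zl"); zoom(t,370,500,150,255,6,"zr")
s=load("scene0"); zoom(s,340,480,215,335,5,"zs")
W=cloud(t)
for p in [(193,194),(186,194),(225,171),(439,208),(402,205),(418,177),(250,220),(320,190),(465,195),(385,171)]: print(p,np.round(W[p[1],p[0]],3))
E
```

```text
(193, 194) [ 0.474  0.464 -0.001]
(186, 194) [0.473 0.487 0.004]
(225, 171) [0.559 0.349 0.008]
(439, 208) [ 0.443 -0.428  0.009]
(402, 205) [ 0.448 -0.286  0.047]
(418, 177) [ 0.546 -0.338  0.059]
(250, 220) [0.382 0.238 0.087]
(320, 190) [0.488 0.004 0.098]
(465, 195) [ 0.489 -0.51   0.042]
(385, 171) [ 0.566 -0.224  0.052]
```

View pics/zl.png

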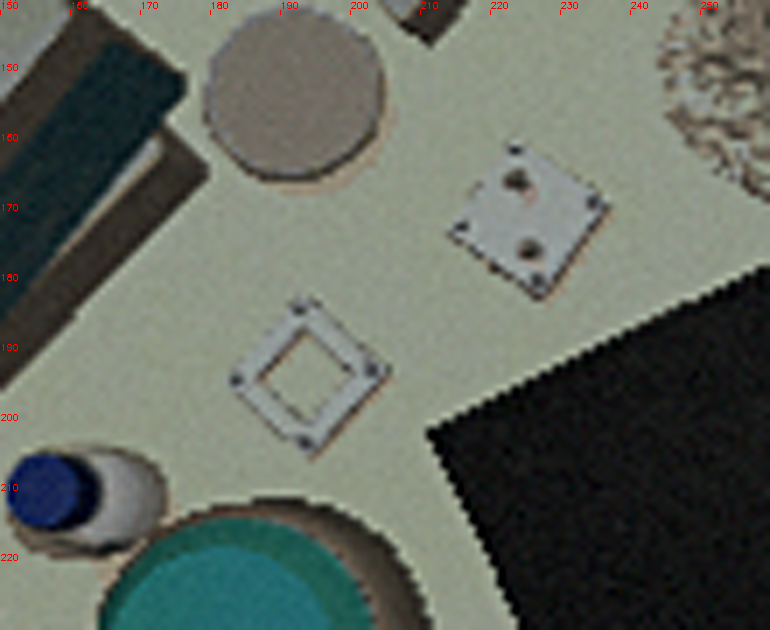

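View pics/zr.png

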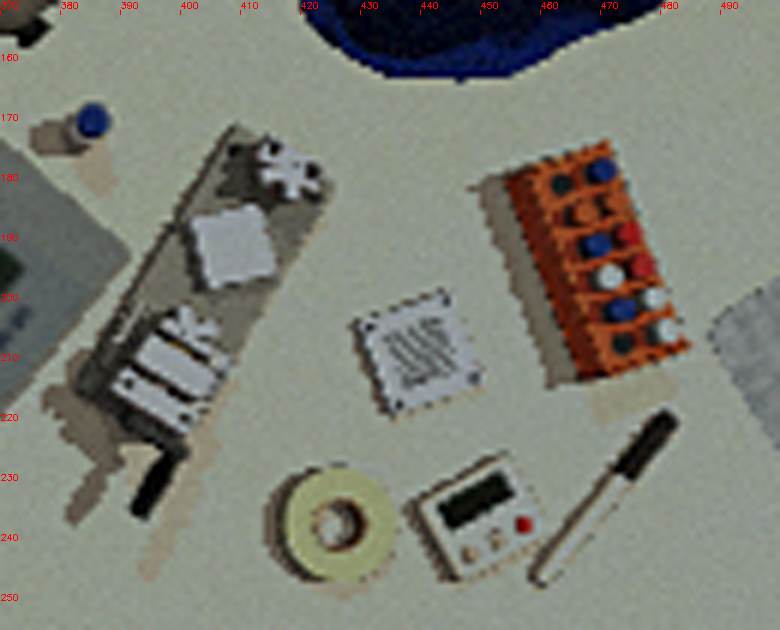

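View pics/zs.png

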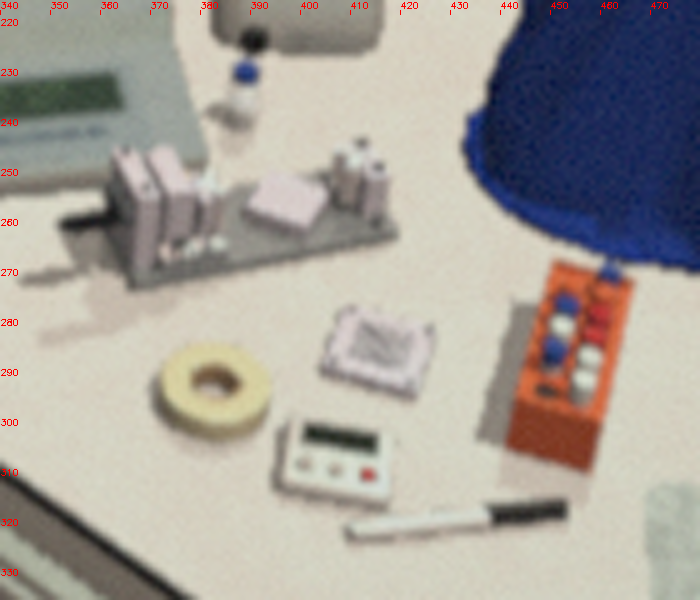

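```bash
cat > fit.py <<'E'
from h import *
from scipy.optimize import minimize
from scipy.ndimage import map_coordinates, gaussian_filter
def edges(c,sig=0.7):
    g=c["frame"].astype(float)
    # plate vs bench: use max over channels of gradient
    ch=[gaussian_filter(g[...,i],sig) for i in range(3)]
    return ch
def sq(x,y,th,half,z,hw=None,off=0):
    s=np.linspace(-1,1,41)[2:-2]; hx,hy=half if np.ndim(half) else (half,half)
    P=np.concatenate([np.c_[s*hx,0*s-hy],np.c_[s*hx,0*s+hy],np.c_[0*s-hx,s*hy],np.c_[0*s+hx,s*hy]])
    N=np.concatenate([np.tile([0,-1],(len(s),1)),np.tile([0,1],(len(s),1)),np.tile([-1,0],(len(s),1)),np.tile([1,0],(len(s),1))])
    R=np.array([[np.cos(th),-np.sin(th)],[np.sin(th),np.cos(th)]])
    P=P@R.T+[x,y];N=N@R.T
    return np.c_[P,np.full(len(P),z)],np.c_[N,np.zeros(len(P))]
def score(p,c,ch,half,z,d=0.002):
    P,N=sq(*p,half,z); a=proj(c,P+d*N); b=proj(c,P-d*N)
    t=0
    for g in ch: t=t+(map_coordinates(g,[a[:,1],a[:,0]],order=1)-map_coordinates(g,[b[:,1],b[:,0]],order=1))**2
    return -np.sqrt(t).mean()
def fit(c,p0,half,z,d=0.002):
    ch=edges(c); best=None
    for dx in (-.004,0,.004):
        for dy in (-.004,0,.004):
            for dt in (-.15,0,.15):
                r=minimize(score,np.array(p0)+[dx,dy,dt],args=(c,ch,half,z,d),method="Nelder-Mead",options=dict(initial_simplex=np.array(p0)+[dx,dy,dt]+np.array([[0,0,0],[.004,0,0],[0,.004,0],[0,0,.1]])))
                if best is None or r.fun<best.fun: best=r
    return best.x,best.fun
def overlay(c,polys,u0,u1,v0,v1,k,name):
    im=cv2.resize(c["frame"][v0:v1,u0:u1],None,fx=k,fy=k,interpolation=cv2.INTER_CUBIC)
    for X in polys:
        q=((proj(c,np.array(X))-[u0,v0]+.5)*k).astype(int); cv2.polylines(im,[q.reshape(-1,1,2)],True,(0,0,255),1)
    cv2.imwrite("pics/"+name+".png",im)
def rect(x,y,th,x0,x1,y0,y1,z):
    c,s=np.cos(th),np.sin(th)
    return [[x+c*a-s*b,y+s*a+c*b,z] for a,b in [(x0,y0),(x1,y0),(x1,y1),(x0,y1)]]
E
python3 - <<'E'
from fit import *
t=load("top0");s=load("scene0")
def guess(cam,c4,z):
    q=np.array([onz(cam,u,v,z)[:2] for u,v in c4]); m=q.mean(0); d=q[1]-q[0]; return [*m,np.arctan2(d[1],d[0])]
items={"frame":(t,[(193,182.5),(204.5,194),(194.5,206),(183,195)],.008),
"port":(t,[(223,160.5),(236,170),(227,182.5),(214,174)],.010),
"end":(t,[(428,204),(443,199.5),(449,213),(435,219)],.010),
"end_s":(s,[(407,277+9),(408,278),(426,280),(420,294)],.010)}
res={}
for n,(c,c4,z) in items.items():
    g=guess(c,c4,z)
    if n=="end_s": g=res["end"]
    p,f=fit(c,g,.030,z); res[n]=p; print(n,np.round(g,3),np.round(p,4),"deg",np.round(np.degrees(p[2]),1),f)
# pedestal
g=guess(t,[(401,188),(412,185),(415,197),(404,200)],.026); p,f=fit(t,g,.022,.026); print("ped",np.round(g,3),np.round(p,4),np.degrees(p[2]),f); res["ped"]=p
p2,f=fit(s,p,.022,.026); print("ped_s",np.round(p2,4),np.degrees(p2[2]),f)
pickle.dump(res,open("res.pkl","wb"))
H=lambda p,z:rect(*p,-.03,.03,-.03,.03,z)
overlay(t,[H(res["frame"],.008),H(res["port"],.01)],150,260,140,230,7,"ol")
th=p[2]; 
# clamp yaw: pedestal yaw +-45
for k in range(4):
    a=th+np.pi/4+k*np.pi/2; print(np.degrees((a+np.pi)%(2*np.pi)-np.pi))
a=[th+np.pi/4+k*np.pi/2 for k in range(4)]; yaw=min(a,key=lambda z:-np.cos(z)-0.3*np.cos(z+np.pi/2))
print("yaw",np.degrees(yaw))
overlay(t,[H(res["end"],.01),rect(p[0],p[1],th,-.022,.022,-.022,.022,.026),rect(p[0],p[1],yaw,-.122,.068,-.036,.036,.012)],370,500,150,255,6,"orr")
overlay(s,[H(res["end"],.01),rect(p[0],p[1],th,-.022,.022,-.022,.022,.026),rect(p[0],p[1],yaw,-.122,.068,-.036,.036,.012)],340,480,215,335,5,"os")
E
```

```text
frame [ 0.472  0.458 -2.325] [ 0.4728  0.4536 -2.2982] deg -131.7 -22.631791274256305
port [ 0.556  0.348 -2.178] [ 0.5584  0.3435 -2.2536] deg -129.1 -26.00598689917114
end [ 0.44  -0.427 -1.258] [ 0.4413 -0.4228 -1.2024] deg -68.9 -32.09385321205883
end_s [ 0.441 -0.423 -1.202] [ 0.442  -0.4259 -1.1494] deg -65.9 -20.2055790443952
ped [ 0.495 -0.312 -1.281] [ 0.5021 -0.3139 -1.3144] -75.30982552756043 -68.1410592643435
ped_s [ 0.5025 -0.3143 -1.3045] -74.73982754472203 -38.73722864649007
-30.30982552756043
59.69017447243957
149.69017447243957
-120.30982552756043
yaw -30.30982552756043
```

View pics/ol.png

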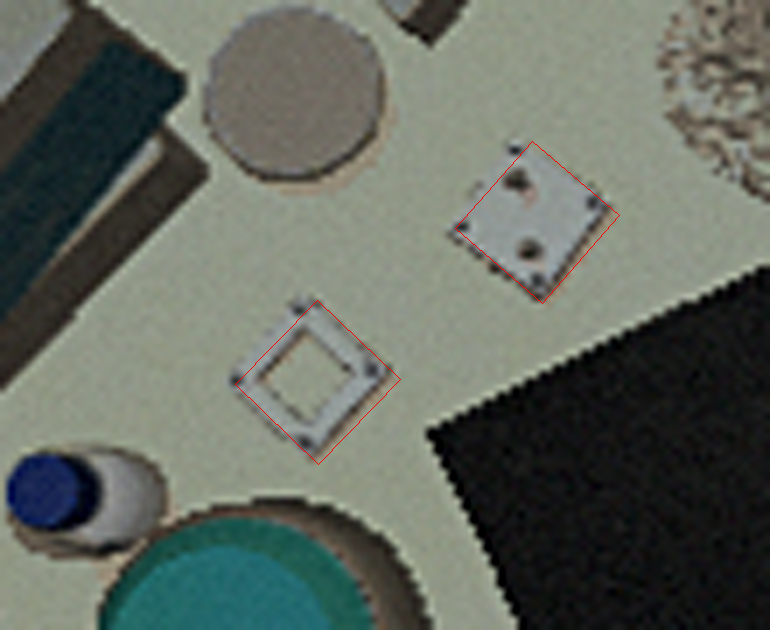

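View pics/orr.png

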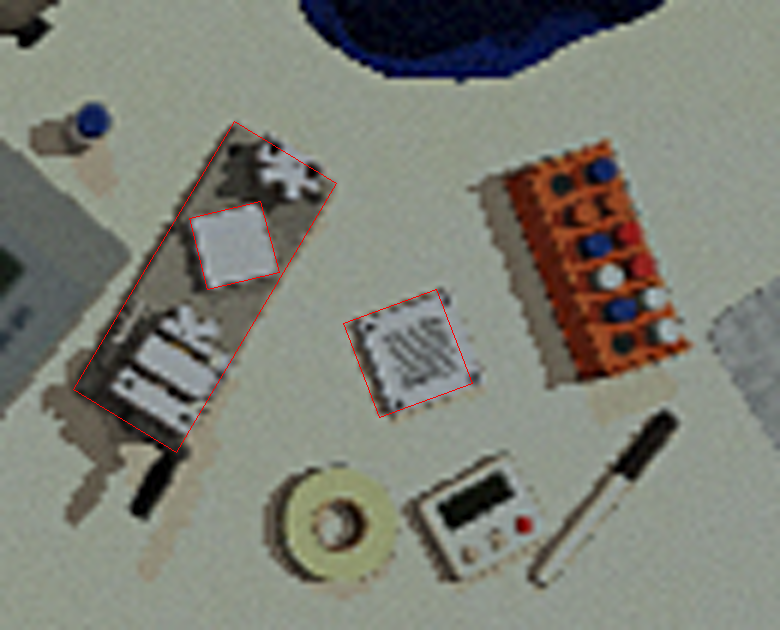

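View pics/os.png

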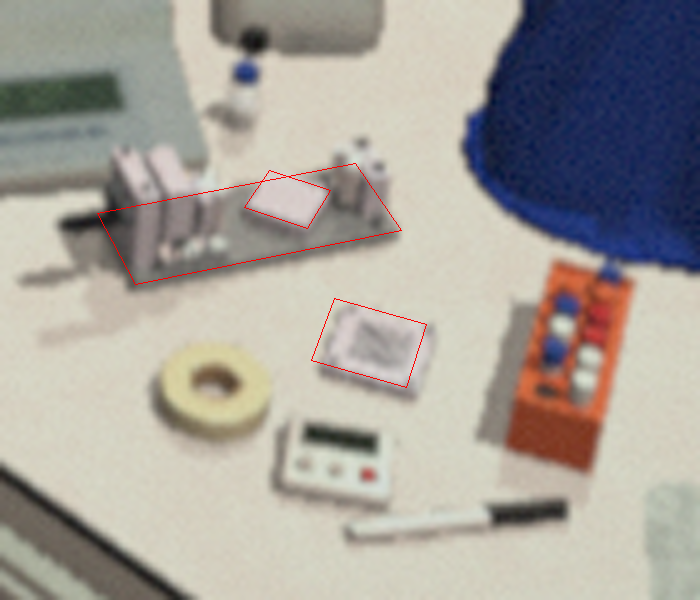

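```bash
python3 - <<'E'
from fit import *
t=load("top0");s=load("scene0")
f=t["frame"].astype(float)
for p in [(222,176),(228,172),(240,180),(436,210),(438,203),(420,200),(190,187),(206,200),(228,184),(221,178),(445,217),(430,215)]: print(p,f[p[1],p[0]])
def chroma(c):
    f=c["frame"].astype(float); return f[...,0]/(f[...,1]+5), f.sum(2)/3
for c,u0,u1,v0,v1,n in((t,180,240,155,215,"cl"),(t,420,460,190,225,"cr"),(s,395,435,265,305,"cs")):
    ch,_=chroma(c); im=cv2.resize(np.clip((ch[v0:v1,u0:u1]-.8)*600,0,255).astype(np.uint8),None,fx=10,fy=10,interpolation=cv2.INTER_NEAREST); cv2.imwrite(f"pics/{n}.png",im)
E
python3 -c "
import cv2,numpy as np
a=[cv2.resize(cv2.imread(f'pics/{n}.png'),(400,400)) for n in('cl','cr')];cv2.imwrite('pics/c2.png',np.hstack(a))"
```

```text
(222, 176) [154. 156. 150.]
(228, 172) [148. 150. 145.]
(240, 180) [138. 152. 144.]
(436, 210) [149. 147. 139.]
(438, 203) [161. 160. 153.]
(420, 200) [142. 152. 141.]
(190, 187) [156. 159. 149.]
(206, 200) [138. 154. 149.]
(228, 184) [132. 150. 141.]
(221, 178) [67. 68. 70.]
(445, 217) [141. 154. 145.]
(430, 215) [140. 154. 148.]
```

View pics/c2.png

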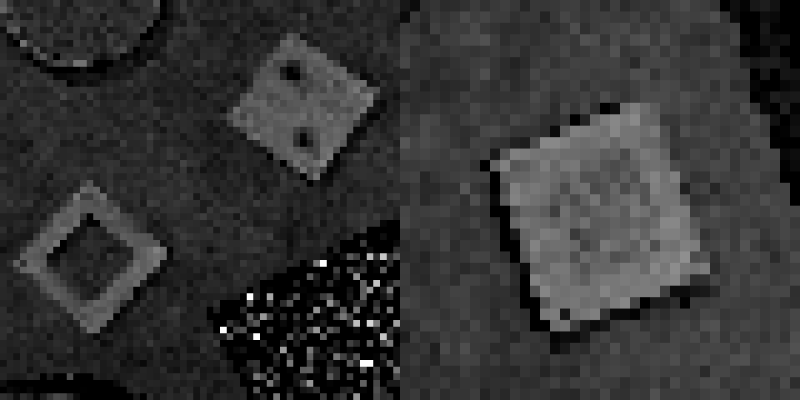

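```bash
cat >> fit.py <<'E'
def score2(p,c,ch,half,z):
    t=0
    for d in (.0015,.004):
        P,N=sq(*p,half,z); a=proj(c,P+d*N); b=proj(c,P-d*N)
        t=t+(map_coordinates(ch,[b[:,1],b[:,0]],order=1)-map_coordinates(ch,[a[:,1],a[:,0]],order=1)).mean()
    return -t
def fit2(c,p0,half,z,sig=.6):
    f=c["frame"].astype(float); ch=gaussian_filter(np.clip((f[...,0]-f[...,1])/(f[...,1]+20),-.12,.1),sig); best=None
    for dx in (-.005,0,.005):
        for dy in (-.005,0,.005):
            for dt in (-.12,0,.12):
                q=np.array(p0)+[dx,dy,dt]
                r=minimize(score2,q,args=(c,ch,half,z),method="Nelder-Mead",options=dict(initial_simplex=q+np.array([[0,0,0],[.003,0,0],[0,.003,0],[0,0,.06]])))
                if best is None or r.fun<best.fun: best=r
    return best.x,best.fun
E
python3 - <<'E'
from fit import *
t=load("top0");s=load("scene0")
res=pickle.load(open("res.pkl","rb"))
for n,c,g,z in [("frame",t,[.473,.457,-2.325],.008),("port",t,[.557,.348,-2.2],.01),("end",t,[.441,-.427,-1.2],.01),("end_s",s,[.441,-.427,-1.2],.01)]:
    p,f=fit2(c,g,.03,z); res[n]=p; print(n,np.round(p,4),np.degrees(p[2]),f)
pickle.dump(res,open("res.pkl","wb"))
H=lambda p,z:rect(*p,-.03,.03,-.03,.03,z)
overlay(t,[H(res["frame"],.008),rect(*res["frame"],-.018,.018,-.018,.018,.008),H(res["port"],.01)],175,245,150,215,8,"ol2")
overlay(t,[H(res["end"],.01)],420,460,190,225,8,"or2")
overlay(s,[H(res["end_s"],.01)],395,435,265,305,8,"os2")
# heights in work corridor
W=cloud(t)
for n in ("frame","port","end","ped"):
    x,y=res[n][:2]; d=np.hypot(W[...,0]-x,W[...,1]-y)
    m=(W[...,2]>.07)&(d<.2); print(n,"tall near:",[(np.round(W[v,u],2).tolist(),round(d[v,u],3)) for v,u in np.argwhere(m)[np.argsort(d[m])][:1]], "n",m.sum())
for y0 in np.arange(-.5,.6,.1):
    m=(abs(W[...,1]-y0)<.05)&(W[...,0]>.3)&(W[...,0]<.6); print(round(y0,1),np.round(np.nanpercentile(W[...,2][m],[99.5]),3))
E
python3 -c "
import cv2,numpy as np
a=[cv2.resize(cv2.imread(f'pics/{n}.png'),(400,400)) for n in('or2','os2')];cv2.imwrite('pics/c3.png',np.hstack(a))"
```

```text
frame [ 0.4758  0.46   -2.2692] -130.01636559581524 -0.11334609502817658
port [ 0.5607  0.3488 -2.1453] -122.91707952144091 -0.1251852399786065
end [ 0.4413 -0.4296 -1.2196] -69.87726915513932 -0.14043281701768706
end_s [ 0.4379 -0.4318 -1.2067] -69.14021068204896 -0.05768826737324247
frame tall near: [([0.4, 0.46, 0.07], np.float64(0.078))] n 7759
port tall near: [([0.65, 0.35, 0.87], np.float64(0.09))] n 17778
end tall near: [([0.42, -0.29, 0.07], np.float64(0.141))] n 329
ped tall near: [([0.44, -0.27, 0.07], np.float64(0.079))] n 7564
-0.5 [0.065]
-0.4 [0.047]
-0.3 [0.076]
-0.2 [0.076]
-0.1 [0.099]
-0.0 [0.102]
0.1 [0.101]
0.2 [0.141]
0.3 [0.092]
0.4 [0.098]
0.5 [0.269]
```

View pics/ol2.png

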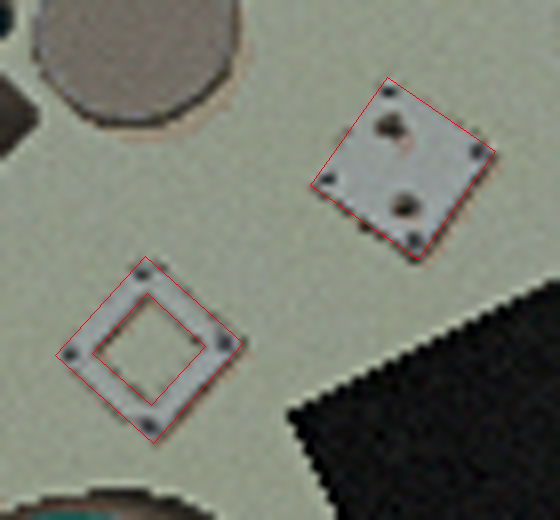

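View pics/c3.png

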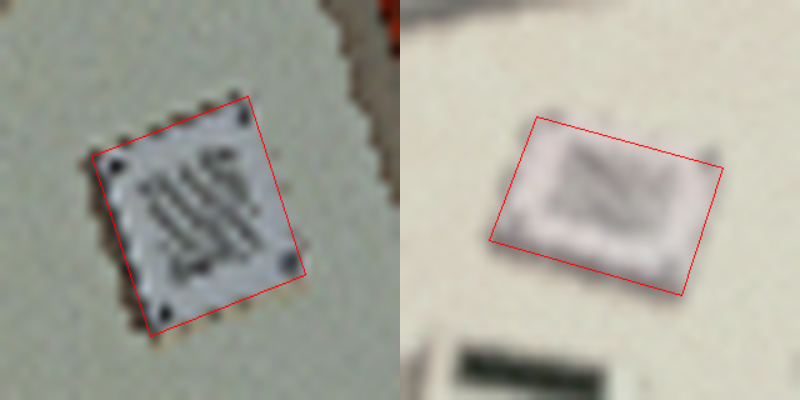

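```bash
cat > plan.py <<'E'
from h import *
from scipy.spatial.transform import Rotation as Ro
def Rt(phi):
    c,s=np.cos(phi),np.sin(phi); return np.array([[-s,c,0],[c,s,0],[0,0,-1.]])
def incr(p0,rv0,p1,R1):
    R0=Ro.from_rotvec(rv0).as_matrix()
    d=R0.T@(np.array(p1)-p0)*1000; w=Ro.from_matrix(R0.T@R1).as_rotvec()
    return np.round(d,1).tolist(),np.round(w,3).tolist()
E
python3 - <<'E'
from plan import *
from rig import arm
s=arm.sense(); R=Ro.from_rotvec(s["orientation"]).as_matrix(); print(np.round(R,3)); print("jaw phi",np.degrees(np.arctan2(R[1,1],R[0,1])))
res=pickle.load(open("res.pkl","rb"))
W=cloud(load("top0")).reshape(-1,3); W=W[~np.isnan(W[:,0])]
def chk(name,phi,z,op=.08):
    x,y=res[name][:2]; ex=np.array([-np.sin(phi),np.cos(phi)]); ey=np.array([np.cos(phi),np.sin(phi)])
    D=W[:,:2]-[x,y]; a=abs(D@ex); b=abs(D@ey)
    body=W[(W[:,2]>z+.075-.003-.02)&(W[:,2]<.45)]; 
    Db=body[:,:2]-[x,y]; out=np.hypot(np.maximum(abs(Db@ex)-.0375,0),np.maximum(abs(Db@ey)-.0885,0))
    # either orientation of body
    out2=np.hypot(np.maximum(abs(Db@ex)-.0885,0),np.maximum(abs(Db@ey)-.0375,0))
    low=W[(W[:,2]>.014)&(W[:,2]<.2)]; Dl=low[:,:2]-[x,y]; al=abs(Dl@ex); bl=Dl@ey
    f=[np.hypot(np.maximum(al-.01,0),np.maximum(abs(bl-sg*(op/2+.0065))-.0065,0)) for sg in(-1,1)]
    print(name,round(np.degrees(phi),1),"body min",out.min().round(3),out2.min().round(3),body[out.argmin()].round(2),"fing",[q.min().round(3) for q in f],[low[q.argmin()].round(3).tolist() for q in f])
for n in("frame","port","end"):
    for k in range(2): chk(n,res[n][2]+k*np.pi/2,.024)
E
```

```text
[[-0.976  0.219 -0.   ]
 [ 0.219  0.976 -0.001]
 [-0.    -0.001 -1.   ]]
jaw phi 77.3503661088136
frame -130.0 body min 0.0 0.0 [0.44 0.37 0.08] fing [np.float64(0.054), np.float64(0.031)] [[0.539, 0.546, 0.064], [0.408, 0.442, 0.024]]
frame -40.0 body min 0.0 0.0 [0.39 0.48 0.08] fing [np.float64(0.023), np.float64(0.056)] [[0.41, 0.474, 0.033], [0.554, 0.383, 0.014]]
port -122.9 body min 0.0 0.003 [0.49 0.29 0.08] fing [np.float64(0.018), np.float64(0.011)] [[0.594, 0.359, 0.016], [0.533, 0.331, 0.016]]
port -32.9 body min 0.003 0.0 [0.66 0.33 0.43] fing [np.float64(0.016), np.float64(0.019)] [[0.54, 0.361, 0.015], [0.57, 0.315, 0.016]]
end -69.9 body min 0.056 0.088 [ 0.41 -0.29  0.08] fing [np.float64(0.013), np.float64(0.012)] [[0.442, -0.401, 0.015], [0.443, -0.459, 0.015]]
end 20.1 body min 0.088 0.056 [ 0.63 -0.44  0.08] fing [np.float64(0.012), np.float64(0.019)] [[0.41, -0.426, 0.016], [0.468, -0.438, 0.015]]
```

```bash
python3 - <<'E'
from plan import *
res=pickle.load(open("res.pkl","rb"))
W=cloud(load("top0")).reshape(-1,3); W=W[~np.isnan(W[:,0])]
for n,phis in(("frame",[50,-40]),("port",[57.1,-32.9]),("end",[20.1,-69.9])):
  for ph in phis:
    phi=np.radians(ph);x,y=res[n][:2]; ex=np.array([-np.sin(phi),np.cos(phi)]); ey=np.array([np.cos(phi),np.sin(phi)])
    for lo in(.085,.092,.1):
        B=W[(W[:,2]>lo)&(W[:,2]<.41)];D=B[:,:2]-[x,y]
        d=np.hypot(np.maximum(abs(D@ex)-.0375,0),np.maximum(abs(D@ey)-.0885,0)); print(n,ph,"body>",lo,d.min().round(3),B[d.argmin()].round(3))
    D=W[:,:2]-[x,y]; a=abs(D@ex); b=D@ey; pl=(a<.04)&(abs(b)<.036)
    L=W[(W[:,2]>.012)&(W[:,2]<.2)&~pl]; D=L[:,:2]-[x,y]; a=abs(D@ex); b=D@ey
    for sg in(-1,1):
        d=np.hypot(np.maximum(a-.01,0),np.maximum(abs(b-sg*.047)-.0065,0)); print("  finger",sg,d.min().round(3),L[d.argmin()].round(3))
E
```

```text
frame 50 body> 0.085 0.001 [0.44  0.373 0.085]
frame 50 body> 0.092 0.019 [0.515 0.567 0.218]
frame 50 body> 0.1 0.019 [0.515 0.567 0.218]
  finger -1 0.031 [0.408 0.442 0.024]
  finger 1 0.053 [0.539 0.546 0.064]
frame -40 body> 0.085 0.001 [0.383 0.488 0.087]
frame -40 body> 0.092 0.004 [0.425 0.543 0.1  ]
frame -40 body> 0.1 0.006 [0.415 0.536 0.1  ]
  finger -1 0.022 [0.41  0.474 0.033]
  finger 1 0.053 [0.554 0.387 0.014]
port 57.1 body> 0.085 0.0 [0.483 0.296 0.089]
port 57.1 body> 0.092 0.013 [0.472 0.305 0.094]
port 57.1 body> 0.1 0.031 [0.67  0.412 0.129]
  finger -1 0.039 [0.487 0.295 0.081]
  finger 1 0.039 [0.596 0.435 0.017]
port -32.9 body> 0.085 0.007 [0.617 0.263 0.094]
port -32.9 body> 0.092 0.007 [0.617 0.263 0.094]
port -32.9 body> 0.1 0.009 [0.611 0.261 0.106]
  finger -1 0.057 [0.458 0.347 0.084]
  finger 1 0.049 [0.6   0.263 0.092]
end 20.1 body> 0.085 0.09 [ 0.627 -0.436  0.093]
end 20.1 body> 0.092 0.09 [ 0.627 -0.436  0.093]
end 20.1 body> 0.1 0.092 [ 0.629 -0.436  0.1  ]
  finger -1 0.021 [ 0.375 -0.465  0.018]
  finger 1 0.049 [ 0.502 -0.355  0.013]
end -69.9 body> 0.085 0.132 [ 0.628 -0.447  0.089]
end -69.9 body> 0.092 0.132 [ 0.627 -0.442  0.094]
end -69.9 body> 0.1 0.134 [ 0.632 -0.451  0.106]
  finger -1 0.044 [ 0.37  -0.384  0.024]
  finger 1 0.035 [ 0.481 -0.509  0.044]
```

```bash
cat >> plan.py <<'E'
import sys
def show(wps, p0=None, rv0=None):
    """wps: list of (x,y,z,phi_deg); prints increments from the present pose"""
    from rig import arm
    s=arm.sense(); p=np.array(s["ee_pos"]) if p0 is None else p0; rv=s["orientation"] if rv0 is None else rv0
    R0=Ro.from_rotvec(rv).as_matrix(); ph0=np.degrees(np.arctan2(R0[1,1],R0[0,1]))
    print("t",round(s["time"],2),"pos",np.round(p*1000,1),"phi",round(ph0,2),"tilt",np.round(R0[:2,2],4),"F",np.round(s["contact_force"],1),"w",round(s["grip_width"]*1000,1))
    prev=p
    for x,y,z,ph in wps:
        d,w=incr(p,rv,[x,y,z],Rt(np.radians(ph))); n=np.linalg.norm(np.array([x,y,z])-prev)*1000; prev=np.array([x,y,z])
        print((x,y,z,ph),"t",d,"a",w,"seg mm",round(n))
E
python3 - <<'E'
from plan import *
show([(.36,.2,.22,0)])
E
```

```text
t 0.1 pos [136.8 609.5 226.9] phi 77.35 tilt [-0.0001 -0.001 ] F [-0.1  0.7 -0.2] w 93.8
(0.36, 0.2, 0.22, 0) t [-307.4, -350.7, 7.3] a [-0.001, 0.001, 1.35] seg mm 466
```

Call:
carry_out(increments=[{"tx": -25, "ty": -28, "tz": 1, "az": 0.1}, {"tx": -65, "ty": -75, "tz": 2, "az": 0.28}, {"tx": -106, "ty": -121, "tz": 3, "az": 0.46}, {"tx": -148, "ty": -168, "tz": 4, "az": 0.64}, {"tx": -189, "ty": -215, "tz": 5, "az": 0.82}, {"tx": -231, "ty": -263, "tz": 6, "az": 1.0}, {"tx": -271, "ty": -309, "tz": 7, "az": 1.18}, {"tx": -307, "ty": -351, "tz": 7, "az": 1.35}], hand=84)

```text
schema error: expected keys tx, ty, tz, ax, ay, az
```

```bash
python3 - <<'E'
from plan import *
show([(.44,-.25,.2,-66)])
E
```

```text
t 0.1 pos [136.8 609.5 226.9] phi 77.35 tilt [-0.0001 -0.001 ] F [-0.1  0.7 -0.2] w 93.8
(0.44, -0.25, 0.2, -66) t [-484.0, -772.3, 27.8] a [-0.0, 0.001, 2.502] seg mm 912
```

Call:
carry_out(increments=[{"tx": -25, "ty": -28, "tz": 1, "ax": 0, "ay": 0, "az": 0.1}, {"tx": -65, "ty": -75, "tz": 2, "ax": 0, "ay": 0, "az": 0.28}, {"tx": -106, "ty": -121, "tz": 3, "ax": 0, "ay": 0, "az": 0.46}, {"tx": -148, "ty": -168, "tz": 4, "ax": 0, "ay": 0, "az": 0.64}, {"tx": -189, "ty": -215, "tz": 5, "ax": 0, "ay": 0, "az": 0.82}, {"tx": -231, "ty": -263, "tz": 6, "ax": 0, "ay": 0, "az": 1.0}, {"tx": -271, "ty": -309, "tz": 7, "ax": 0, "ay": 0, "az": 1.18}, {"tx": -307, "ty": -351, "tz": 7, "ax": 0, "ay": 0, "az": 1.35}], hand=84)

```text
time: 1.1
ee_pos: [0.3601, 0.198, 0.2205]
orientation: [-2.228, -2.214, -0.0]
contact_force: [0.8, 0.0, 0.4]
grip_width: 0.084
```

```bash
python3 - <<'E'
from plan import *
show([(.36,.2,.22,0),(.44,-.25,.2,-66)])
E
```

```text
t 1.1 pos [360.1 198.  220.5] phi -0.36 tilt [-0.      0.0003] F [0.8 0.  0.4] w 84.0
(0.36, 0.2, 0.22, 0) t [2.0, -0.1, 0.5] a [-0.0, -0.0, -0.006] seg mm 2
(0.44, -0.25, 0.2, -66) t [-447.5, 82.7, 20.3] a [-0.0, -0.0, 1.146] seg mm 457
```

Call:
carry_out(increments=[{"tx": -50, "ty": 9, "tz": 2, "ax": 0, "ay": 0, "az": 0.14}, {"tx": -107, "ty": 20, "tz": 5, "ax": 0, "ay": 0, "az": 0.28}, {"tx": -164, "ty": 30, "tz": 8, "ax": 0, "ay": 0, "az": 0.43}, {"tx": -221, "ty": 41, "tz": 10, "ax": 0, "ay": 0, "az": 0.57}, {"tx": -278, "ty": 51, "tz": 13, "ax": 0, "ay": 0, "az": 0.72}, {"tx": -335, "ty": 62, "tz": 16, "ax": 0, "ay": 0, "az": 0.86}, {"tx": -392, "ty": 72, "tz": 18, "ax": 0, "ay": 0, "az": 1.0}, {"tx": -448, "ty": 83, "tz": 20, "ax": 0, "ay": 0, "az": 1.146}])

```text
time: 2.1
ee_pos: [0.4427, -0.2495, 0.2003]
orientation: [3.072, 0.656, 0.0]
contact_force: [0.7, 1.2, 0.6]
grip_width: 0.0842
```

```bash
python3 - <<'E'
from plan import *
show([(.4405,-.430,.14,-69.7),(.4405,-.430,.05,-69.7)])
E
```

```text
t 2.1 pos [ 442.7 -249.5  200.3] phi -65.88 tilt [0.0002 0.    ] F [0.7 1.2 0.6] w 84.2
(0.4405, -0.43, 0.14, -69.7) t [-75.8, 163.8, 60.3] a [0.0, -0.0, 0.067] seg mm 190
(0.4405, -0.43, 0.05, -69.7) t [-75.8, 163.8, 150.3] a [0.0, -0.0, 0.067] seg mm 90
```

Call:
carry_out(increments=[{"tx": -18, "ty": 40, "tz": 13, "ax": 0, "ay": 0, "az": 0.02}, {"tx": -37, "ty": 80, "tz": 28, "ax": 0, "ay": 0, "az": 0.04}, {"tx": -56, "ty": 122, "tz": 43, "ax": 0, "ay": 0, "az": 0.06}, {"tx": -76, "ty": 164, "tz": 65, "ax": 0, "ay": 0, "az": 0.067}, {"tx": -76, "ty": 164, "tz": 105, "ax": 0, "ay": 0, "az": 0.067}, {"tx": -76, "ty": 164, "tz": 145, "ax": 0, "ay": 0, "az": 0.067}, {"tx": -76, "ty": 164, "tz": 150, "ax": 0, "ay": 0, "az": 0.067}, {"tx": -76, "ty": 164, "tz": 150, "ax": 0, "ay": 0, "az": 0.067}])

```text
time: 3.1
ee_pos: [0.4411, -0.429, 0.0514]
orientation: [3.091, 0.559, 0.0]
contact_force: [-0.1, 0.1, 0.7]
grip_width: 0.0843
```

```bash
python3 - <<'E'
from plan import *
from rig import arm
show([(.4405,-.430,.0245,-69.7)])
for n in("scene","top"):
    c=arm.camera(n); pickle.dump(c,open(n+"1.pkl","wb"))
zoom(load("scene1"),360,480,215,335,5,"s1"); zoom(load("top1"),400,480,170,240,8,"t1")
E
```

```text
t 3.1 pos [ 441.1 -429.    51.4] phi -69.5 tilt [ 0.0002 -0.0006] F [-0.1  0.1  0.7] w 84.3
(0.4405, -0.43, 0.0245, -69.7) t [-0.9, 0.7, 26.9] a [0.001, -0.0, 0.004] seg mm 27
```

View pics/s1.png

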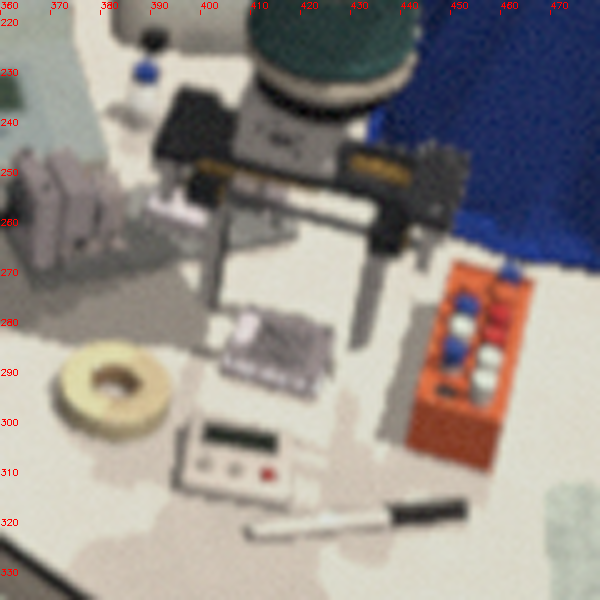

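View pics/t1.png

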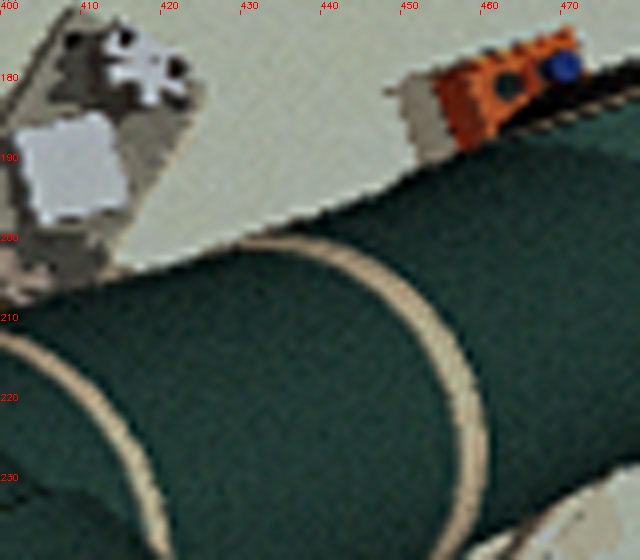

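Call:
carry_out(increments=[{"tx": -1, "ty": 0.7, "tz": 15, "ax": 0, "ay": 0, "az": 0.003}, {"tx": -1, "ty": 0.7, "tz": 25, "ax": 0, "ay": 0, "az": 0.003}, {"tx": -1, "ty": 0.7, "tz": 27, "ax": 0, "ay": 0, "az": 0.003}, {"tx": -1, "ty": 0.7, "tz": 27, "ax": 0, "ay": 0, "az": 0.003}])

```text
time: 3.7
ee_pos: [0.4401, -0.4297, 0.0234]
orientation: [-3.092, -0.554, 0.0]
contact_force: [0.8, -0.8, -0.1]
grip_width: 0.084
```

Call:
carry_out(increments=[{"tx": 0, "ty": 0, "tz": 0, "ax": 0, "ay": 0, "az": 0}, {"tx": 0, "ty": 0, "tz": 0, "ax": 0, "ay": 0, "az": 0}, {"tx": 0, "ty": 0, "tz": 0, "ax": 0, "ay": 0, "az": 0}, {"tx": 0, "ty": 0, "tz": 0, "ax": 0, "ay": 0, "az": 0}], hand=50, force=25)

```text
time: 4.2
ee_pos: [0.4403, -0.4298, 0.0237]
orientation: [3.092, 0.554, 0.0]
contact_force: [-0.2, 0.3, 2.6]
grip_width: 0.06
```

```bash
python3 - <<'E'
from plan import *
yaw=np.radians(-30.); n=np.array([.5022,-.314]); q=n-.006*np.array([np.cos(yaw),np.sin(yaw)]); print(q)
show([(.4405,-.430,.10,-69.7),(q[0],q[1],.10,-75),(q[0],q[1],.057,-75)])
E
```

```text
[ 0.49700385 -0.311     ]
t 4.2 pos [ 440.3 -429.8   23.7] phi -69.67 tilt [ 0.0003 -0.0003] F [-0.2  0.3  2.6] w 60.0
(0.4405, -0.43, 0.1, -69.7) t [0.1, 0.3, -76.3] a [0.0, -0.0, 0.0] seg mm 76
(np.float64(0.4970038475772933), np.float64(-0.311), 0.1, -75) t [94.4, -91.6, -76.3] a [0.0, -0.0, 0.093] seg mm 132
(np.float64(0.4970038475772933), np.float64(-0.311), 0.057, -75) t [94.4, -91.7, -33.3] a [0.0, -0.0, 0.093] seg mm 43
```

Call:
carry_out(increments=[{"tx": 0, "ty": 0, "tz": -25, "ax": 0, "ay": 0, "az": 0}, {"tx": 0, "ty": 0, "tz": -65, "ax": 0, "ay": 0, "az": 0}, {"tx": 25, "ty": -24, "tz": -78, "ax": 0, "ay": 0, "az": 0.02}, {"tx": 58, "ty": -56, "tz": -78, "ax": 0, "ay": 0, "az": 0.06}, {"tx": 86, "ty": -84, "tz": -78, "ax": 0, "ay": 0, "az": 0.09}, {"tx": 94.4, "ty": -91.6, "tz": -70, "ax": 0, "ay": 0, "az": 0.093}, {"tx": 94.4, "ty": -91.6, "tz": -50, "ax": 0, "ay": 0, "az": 0.093}, {"tx": 94.4, "ty": -91.6, "tz": -38, "ax": 0, "ay": 0, "az": 0.093}])

```text
time: 5.2
ee_pos: [0.4957, -0.3119, 0.0598]
orientation: [-3.115, -0.408, 0.002]
contact_force: [-0.4, 0.0, -0.4]
grip_width: 0.0597
```

```bash
python3 - <<'E'
from plan import *
from rig import arm
show([(.497,-.311,.050,-75)])
c=arm.camera("scene"); pickle.dump(c,open("scene2.pkl","wb"))
zoom(c,350,450,205,305,6,"s2")
E
```

```text
t 5.2 pos [ 495.7 -311.9   59.8] phi -75.08 tilt [-0.0015 -0.    ] F [-0.4  0.  -0.4] w 59.7
(0.497, -0.311, 0.05, -75) t [1.6, -0.6, 9.8] a [-0.0, 0.001, -0.001] seg mm 10
```

View pics/s2.png

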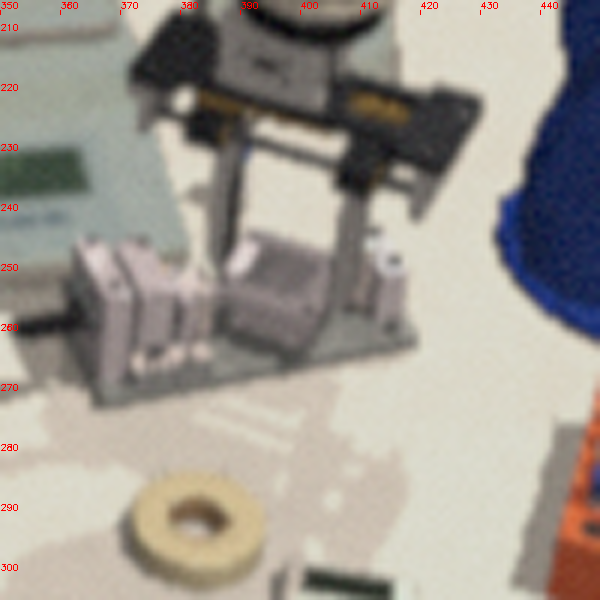

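Call:
carry_out(increments=[{"tx": 0, "ty": 0, "tz": 5, "ax": 0, "ay": 0, "az": 0}, {"tx": 0, "ty": 0, "tz": 9, "ax": 0, "ay": 0, "az": 0}, {"tx": 0, "ty": 0, "tz": 11, "ax": 0, "ay": 0, "az": 0}, {"tx": 0, "ty": 0, "tz": 11.7, "ax": 0, "ay": 0, "az": 0}, {"tx": 0, "ty": 0, "tz": 11.7, "ax": 0, "ay": 0, "az": 0}])

```text
time: 5.88
ee_pos: [0.497, -0.311, 0.05]
orientation: [3.115, 0.41, 0.0]
contact_force: [-0.1, -1.1, -1.6]
grip_width: 0.0595
```

Call:
carry_out(increments=[{"tx": 0, "ty": 0, "tz": 0.6, "ax": 0, "ay": 0, "az": 0}, {"tx": 0, "ty": 0, "tz": 0.8, "ax": 0, "ay": 0, "az": 0}])

```text
time: 6.12
ee_pos: [0.4971, -0.311, 0.0497]
orientation: [-3.115, -0.41, -0.001]
contact_force: [-3.3, 4.4, 13.6]
grip_width: 0.0594
```

```bash
python3 - <<'E'
from plan import *
show([(.497,-.311,.19,-75),(.42,-.08,.19,-40)])
E
```

```text
t 6.12 pos [ 497.1 -311.    49.7] phi -75.0 tilt [0.0006 0.0001] F [-3.3  4.4 13.6] w 59.4
(0.497, -0.311, 0.19, -75) t [0.0, -0.0, -140.3] a [0.0, -0.001, 0.0] seg mm 140
(0.42, -0.08, 0.19, -40) t [-14.6, -243.1, -140.4] a [0.0, -0.001, -0.611] seg mm 243
```

Call:
carry_out(increments=[{"tx": 0, "ty": 0, "tz": -0.4, "ax": 0, "ay": 0, "az": 0}, {"tx": 0, "ty": 0, "tz": -0.4, "ax": 0, "ay": 0, "az": 0}, {"tx": 0, "ty": 0, "tz": -12, "ax": 0, "ay": 0, "az": 0}, {"tx": 0, "ty": 0, "tz": -45, "ax": 0, "ay": 0, "az": 0}, {"tx": 0, "ty": 0, "tz": -95, "ax": 0, "ay": 0, "az": 0}, {"tx": -3, "ty": -20, "tz": -135, "ax": 0, "ay": 0, "az": -0.08}, {"tx": -7, "ty": -70, "tz": -140, "ax": 0, "ay": 0, "az": -0.22}, {"tx": -11, "ty": -128, "tz": -140, "ax": 0, "ay": 0, "az": -0.38}], hand=72)

```text
time: 7.12
ee_pos: [0.4528, -0.1896, 0.19]
orientation: [2.978, 0.996, 0.002]
contact_force: [1.9, -0.0, -0.4]
grip_width: 0.072
```

```bash
python3 - <<'E'
from plan import *
show([(.41,.05,.19,-10),(.43,.28,.19,32),(.4755,.4595,.15,50)])
E
```

```text
t 7.12 pos [ 452.8 -189.6  190. ] phi -53.01 tilt [ 0.0015 -0.0005] F [ 1.9 -0.  -0.4] w 72.0
(0.41, 0.05, 0.19, -10) t [110.0, -217.1, -0.2] a [0.002, -0.0, -0.751] seg mm 243
(0.43, 0.28, 0.19, 32) t [264.3, -388.8, -0.3] a [0.002, 0.0, -1.484] seg mm 231
(0.4755, 0.4595, 0.15, 50) t [408.6, -504.9, 39.7] a [0.002, 0.001, -1.798] seg mm 189
```

Call:
carry_out(increments=[{"tx": 27, "ty": -54, "tz": 0, "ax": 0, "ay": 0, "az": -0.18}, {"tx": 54, "ty": -108, "tz": 0, "ax": 0, "ay": 0, "az": -0.36}, {"tx": 82, "ty": -162, "tz": 0, "ax": 0, "ay": 0, "az": -0.54}, {"tx": 110, "ty": -217, "tz": 0, "ax": 0, "ay": 0, "az": -0.72}, {"tx": 148, "ty": -260, "tz": 0, "ax": 0, "ay": 0, "az": -0.9}, {"tx": 187, "ty": -303, "tz": 0, "ax": 0, "ay": 0, "az": -1.08}, {"tx": 225, "ty": -346, "tz": 0, "ax": 0, "ay": 0, "az": -1.26}, {"tx": 264, "ty": -389, "tz": 0, "ax": 0, "ay": 0, "az": -1.44}], hand=90)

```text
time: 8.12
ee_pos: [0.4318, 0.2812, 0.1897]
orientation: [1.58, 2.715, 0.001]
contact_force: [0.7, 0.3, 0.9]
grip_width: 0.0903
```

```bash
python3 - <<'E'
from plan import *
from rig import arm
show([(.4755,.4595,.15,50),(.4755,.4595,.05,50)])
c=arm.camera("scene"); pickle.dump(c,open("scene3.pkl","wb"))
zoom(c,340,440,215,305,6,"s3")
c=arm.camera("top"); pickle.dump(c,open("top3.pkl","wb"))
zoom(c,370,450,160,240,6,"t3")
E
```

```text
t 8.12 pos [431.8 281.2 189.7] phi 29.6 tilt [0.0008 0.0005] F [0.7 0.3 0.9] w 90.3
(0.4755, 0.4595, 0.15, 50) t [133.5, 126.0, 39.9] a [0.001, 0.0, -0.356] seg mm 188
(0.4755, 0.4595, 0.05, 50) t [133.5, 125.9, 139.9] a [0.001, 0.0, -0.356] seg mm 100
```

View pics/s3.png

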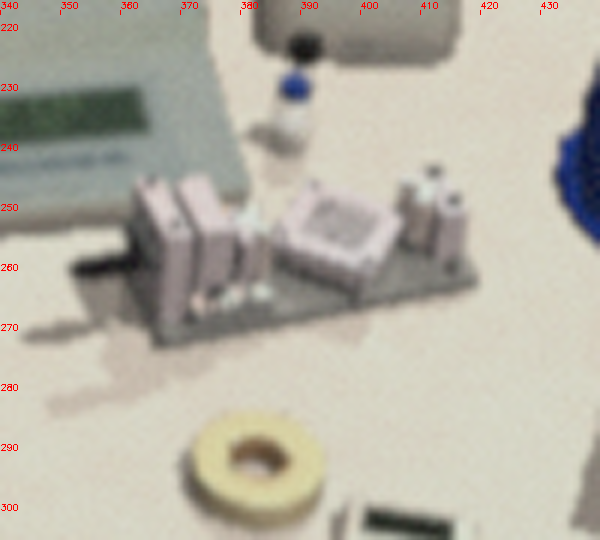

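View pics/t3.png

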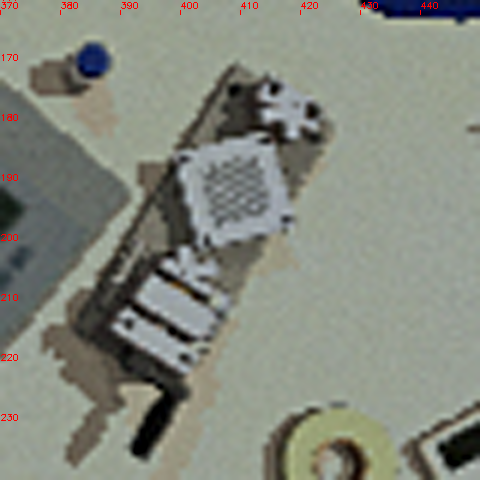

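Call:
carry_out(increments=[{"tx": 36, "ty": 34, "tz": 5, "ax": 0, "ay": 0, "az": -0.11}, {"tx": 72, "ty": 68, "tz": 15, "ax": 0, "ay": 0, "az": -0.22}, {"tx": 108, "ty": 102, "tz": 30, "ax": 0, "ay": 0, "az": -0.33}, {"tx": 132, "ty": 125, "tz": 55, "ax": 0, "ay": 0, "az": -0.356}, {"tx": 133.5, "ty": 126, "tz": 95, "ax": 0, "ay": 0, "az": -0.356}, {"tx": 133.5, "ty": 126, "tz": 125, "ax": 0, "ay": 0, "az": -0.356}, {"tx": 133.5, "ty": 126, "tz": 140, "ax": 0, "ay": 0, "az": -0.356}, {"tx": 133.5, "ty": 126, "tz": 140, "ax": 0, "ay": 0, "az": -0.356}], hand=84)

```text
time: 9.22
ee_pos: [0.4765, 0.4571, 0.049]
orientation: [1.083, 2.949, -0.001]
contact_force: [-0.1, -0.2, 0.7]
grip_width: 0.084
```

```bash
python3 - <<'E'
from fit import *
from plan import *
show([(.4755,.4595,.0238,50)])
p,f=fit2(load("top3"),[.497,-.311,np.radians(-75)],.03,.036); print(p,np.degrees(p[2]),f)
p,f=fit2(load("scene3"),[.497,-.311,np.radians(-75)],.03,.036); print(p,np.degrees(p[2]),f)
from rig import arm
c=arm.camera("top"); pickle.dump(c,open("top4.pkl","wb"))
zoom(c,160,240,150,230,7,"t4")
E
```

```text
t 9.22 pos [476.5 457.1  49. ] phi 49.65 tilt [-0.0001 -0.0009] F [-0.1 -0.2  0.7] w 84.0
(0.4755, 0.4595, 0.0238, 50) t [2.3, 1.2, 25.2] a [-0.001, 0.0, -0.006] seg mm 25
[ 0.49758344 -0.31074568 -1.31123779] -75.1283914251754 -0.15163479043631217
[ 0.49752682 -0.31236687 -1.30808374] -74.94767735741085 -0.03447617383054972
```

View pics/t4.png

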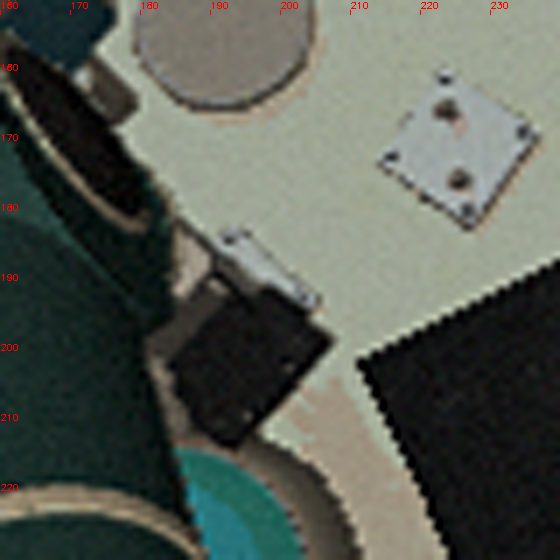

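Call:
carry_out(increments=[{"tx": 2.3, "ty": 1.2, "tz": 12, "ax": 0, "ay": 0, "az": -0.006}, {"tx": 2.3, "ty": 1.2, "tz": 23, "ax": 0, "ay": 0, "az": -0.006}, {"tx": 2.3, "ty": 1.2, "tz": 25.7, "ax": 0, "ay": 0, "az": -0.006}, {"tx": 2.3, "ty": 1.2, "tz": 25.7, "ax": 0, "ay": 0, "az": -0.006}])

```text
time: 9.78
ee_pos: [0.4754, 0.4598, 0.0231]
orientation: [1.074, 2.952, -0.001]
contact_force: [0.9, 0.7, 0.5]
grip_width: 0.0839
```

Call:
carry_out(increments=[{"tx": 0, "ty": 0, "tz": 0, "ax": 0, "ay": 0, "az": 0}, {"tx": 0, "ty": 0, "tz": 0, "ax": 0, "ay": 0, "az": 0}, {"tx": 0, "ty": 0, "tz": 0, "ax": 0, "ay": 0, "az": 0}, {"tx": 0, "ty": 0, "tz": 0, "ax": 0, "ay": 0, "az": 0}], hand=50)

```text
time: 10.28
ee_pos: [0.4755, 0.46, 0.0234]
orientation: [1.074, 2.952, 0.0]
contact_force: [0.4, -0.3, 2.0]
grip_width: 0.0594
```

```bash
python3 - <<'E'
from plan import *
show([(.4755,.4595,.17,50),(.43,.25,.18,20),(.415,.0,.18,-15)])
E
```

```text
t 10.28 pos [475.5 460.   23.4] phi 50.02 tilt [0.0003 0.0002] F [ 0.4 -0.3  2. ] w 59.4
(0.4755, 0.4595, 0.17, 50) t [-0.4, -0.4, -146.6] a [0.0, 0.0, 0.0] seg mm 147
(0.43, 0.25, 0.18, 20) t [-100.1, -190.1, -156.6] a [0.0, 0.0, 0.524] seg mm 215
(0.415, 0.0, 0.18, -15) t [-249.2, -391.3, -156.7] a [0.0, -0.0, 1.135] seg mm 250
```

Call:
carry_out(increments=[{"tx": 0, "ty": 0, "tz": -25, "ax": 0, "ay": 0, "az": 0}, {"tx": 0, "ty": 0, "tz": -80, "ax": 0, "ay": 0, "az": 0}, {"tx": 0, "ty": 0, "tz": -135, "ax": 0, "ay": 0, "az": 0}, {"tx": -17, "ty": -32, "tz": -155, "ax": 0, "ay": 0, "az": 0.08}, {"tx": -45, "ty": -85, "tz": -156, "ax": 0, "ay": 0, "az": 0.2}, {"tx": -73, "ty": -139, "tz": -156, "ax": 0, "ay": 0, "az": 0.35}, {"tx": -103, "ty": -193, "tz": -156, "ax": 0, "ay": 0, "az": 0.5}, {"tx": -138, "ty": -243, "tz": -156, "ax": 0, "ay": 0, "az": 0.61}])

```text
time: 11.28
ee_pos: [0.4241, 0.1833, 0.1793]
orientation: [-1.915, -2.49, -0.001]
contact_force: [1.8, -0.4, -0.3]
grip_width: 0.0596
```

```bash
python3 - <<'E'
from plan import *
show([(.42,-.06,.16,15),(.497,-.311,.13,15)])
E
```

```text
t 11.28 pos [424.1 183.3 179.3] phi 14.85 tilt [-0.0001  0.0006] F [ 1.8 -0.4 -0.3] w 59.6
(0.42, -0.06, 0.16, 15) t [-234.2, -66.4, 19.2] a [0.0, -0.001, -0.003] seg mm 244
(0.497, -0.311, 0.13, 15) t [-496.5, -56.3, 49.0] a [0.0, -0.001, -0.003] seg mm 264
```

Call:
carry_out(increments=[{"tx": -55, "ty": -15, "tz": 3, "ax": 0, "ay": 0, "az": -0.003}, {"tx": -114, "ty": -32, "tz": 8, "ax": 0, "ay": 0, "az": -0.003}, {"tx": -174, "ty": -49, "tz": 14, "ax": 0, "ay": 0, "az": -0.003}, {"tx": -234, "ty": -64, "tz": 19, "ax": 0, "ay": 0, "az": -0.003}, {"tx": -294, "ty": -66, "tz": 19, "ax": 0, "ay": 0, "az": -0.003}, {"tx": -354, "ty": -63, "tz": 22, "ax": 0, "ay": 0, "az": -0.003}, {"tx": -413, "ty": -60, "tz": 27, "ax": 0, "ay": 0, "az": -0.003}, {"tx": -468, "ty": -57, "tz": 32, "ax": 0, "ay": 0, "az": -0.003}])

```text
time: 12.28
ee_pos: [0.492, -0.2836, 0.147]
orientation: [1.907, 2.496, 0.0]
contact_force: [0.8, 0.5, 0.6]
grip_width: 0.0597
```

```bash
python3 - <<'E'
from plan import *
show([(.4972,-.311,.075,15),(.4972,-.311,.0594,15)])
E
```

```text
t 12.28 pos [ 492.  -283.6  147. ] phi 15.25 tilt [0.0001 0.0001] F [0.8 0.5 0.6] w 59.7
(0.4972, -0.311, 0.075, 15) t [-27.8, -2.2, 72.0] a [0.0, -0.0, 0.004] seg mm 77
(0.4972, -0.311, 0.0594, 15) t [-27.8, -2.2, 87.6] a [0.0, -0.0, 0.004] seg mm 16
```

Call:
carry_out(increments=[{"tx": -20, "ty": -1.5, "tz": 10, "ax": 0, "ay": 0, "az": 0}, {"tx": -28, "ty": -2, "tz": 30, "ax": 0, "ay": 0, "az": 0}, {"tx": -28, "ty": -2, "tz": 55, "ax": 0, "ay": 0, "az": 0}, {"tx": -28, "ty": -2, "tz": 72, "ax": 0, "ay": 0, "az": 0}, {"tx": -28, "ty": -2, "tz": 80, "ax": 0, "ay": 0, "az": 0}, {"tx": -28, "ty": -2, "tz": 84, "ax": 0, "ay": 0, "az": 0}, {"tx": -28, "ty": -2, "tz": 84, "ax": 0, "ay": 0, "az": 0}])

```text
time: 13.15
ee_pos: [0.4973, -0.3092, 0.0636]
orientation: [1.907, 2.496, 0.0]
contact_force: [-0.9, -0.9, -0.5]
grip_width: 0.0598
```

```bash
python3 - <<'E'
from plan import *
show([(.4972,-.311,.0594,15)])
E
```

```text
t 13.15 pos [ 497.3 -309.2   63.6] phi 15.26 tilt [ 0.0004 -0.0002] F [-0.9 -0.9 -0.5] w 59.8
(0.4972, -0.311, 0.0594, 15) t [-1.8, -0.6, 4.2] a [0.0, 0.0, 0.004] seg mm 5
```

Call:
carry_out(increments=[{"tx": -1.8, "ty": -0.6, "tz": 2, "ax": 0, "ay": 0, "az": 0.004}, {"tx": -1.8, "ty": -0.6, "tz": 3.5, "ax": 0, "ay": 0, "az": 0.004}, {"tx": -1.8, "ty": -0.6, "tz": 4.6, "ax": 0, "ay": 0, "az": 0.004}, {"tx": -1.8, "ty": -0.6, "tz": 4.6, "ax": 0, "ay": 0, "az": 0.004}])

```text
time: 13.65
ee_pos: [0.497, -0.3113, 0.0593]
orientation: [1.912, 2.492, 0.001]
contact_force: [-3.4, 1.8, 11.1]
grip_width: 0.0596
```

```bash
python3 - <<'E'
from plan import *
show([(.497,-.311,.19,15),(.43,-.10,.19,15),(.42,.10,.19,30)])
E
```

```text
t 13.65 pos [ 497.  -311.3   59.3] phi 15.01 tilt [0.0005 0.0001] F [-3.4  1.8 11.1] w 59.6
(0.497, -0.311, 0.19, 15) t [0.2, 0.1, -130.7] a [0.0, 0.0, 0.0] seg mm 131
(0.43, -0.1, 0.19, 15) t [221.4, -10.0, -130.7] a [0.0, 0.0, 0.0] seg mm 221
(0.42, 0.1, 0.19, 30) t [417.2, 32.2, -130.7] a [0.0, 0.0, -0.262] seg mm 200
```

Call:
carry_out(increments=[{"tx": 0, "ty": 0, "tz": -0.3, "ax": 0, "ay": 0, "az": 0}, {"tx": 0, "ty": 0, "tz": -0.3, "ax": 0, "ay": 0, "az": 0}, {"tx": 0, "ty": 0, "tz": -12, "ax": 0, "ay": 0, "az": 0}, {"tx": 0, "ty": 0, "tz": -45, "ax": 0, "ay": 0, "az": 0}, {"tx": 0, "ty": 0, "tz": -95, "ax": 0, "ay": 0, "az": 0}, {"tx": 25, "ty": -2, "tz": -128, "ax": 0, "ay": 0, "az": 0}, {"tx": 75, "ty": -4, "tz": -131, "ax": 0, "ay": 0, "az": 0}, {"tx": 133, "ty": -6, "tz": -131, "ax": 0, "ay": 0, "az": 0}], hand=72)

```text
time: 14.65
ee_pos: [0.4563, -0.1835, 0.1906]
orientation: [1.913, 2.49, 0.001]
contact_force: [1.4, 1.3, 0.7]
grip_width: 0.0718
```

```bash
python3 - <<'E'
from plan import *
show([(.42,.10,.18,30),(.45,.25,.17,45)])
E
```

```text
t 14.65 pos [ 456.3 -183.5  190.6] phi 14.94 tilt [ 0.0014 -0.0002] F [1.4 1.3 0.7] w 71.8
(0.42, 0.1, 0.18, 30) t [283.3, 38.0, 10.5] a [0.001, 0.001, -0.263] seg mm 286
(0.45, 0.25, 0.17, 45) t [420.5, 105.6, 20.5] a [0.001, 0.001, -0.525] seg mm 153
```

Call:
carry_out(increments=[{"tx": 56, "ty": 7, "tz": 2, "ax": 0, "ay": 0, "az": -0.05}, {"tx": 113, "ty": 15, "tz": 4, "ax": 0, "ay": 0, "az": -0.1}, {"tx": 170, "ty": 23, "tz": 6, "ax": 0, "ay": 0, "az": -0.16}, {"tx": 227, "ty": 31, "tz": 8, "ax": 0, "ay": 0, "az": -0.21}, {"tx": 283, "ty": 40, "tz": 10, "ax": 0, "ay": 0, "az": -0.27}, {"tx": 333, "ty": 62, "tz": 14, "ax": 0, "ay": 0, "az": -0.36}, {"tx": 380, "ty": 86, "tz": 17, "ax": 0, "ay": 0, "az": -0.45}, {"tx": 420, "ty": 106, "tz": 20, "ax": 0, "ay": 0, "az": -0.525}], hand=84)

```text
time: 15.65
ee_pos: [0.4505, 0.251, 0.1703]
orientation: [1.195, 2.905, 0.001]
contact_force: [0.8, -0.4, 0.3]
grip_width: 0.0843
```

```bash
python3 - <<'E'
from plan import *
from rig import arm
show([(.5605,.349,.15,57.1),(.5605,.349,.052,57.1)])
c=arm.camera("scene"); pickle.dump(c,open("scene5.pkl","wb"))
zoom(c,340,440,215,305,6,"s5")
c=arm.camera("top"); pickle.dump(c,open("top5.pkl","wb"))
zoom(c,370,450,160,240,6,"t5")
E
```

```text
t 15.65 pos [450.5 251.  170.3] phi 45.28 tilt [0.0007 0.0005] F [ 0.8 -0.4  0.3] w 84.3
(0.5605, 0.349, 0.15, 57.1) t [-9.2, 147.0, 20.4] a [0.001, 0.0, -0.206] seg mm 149
(0.5605, 0.349, 0.052, 57.1) t [-9.2, 147.0, 118.4] a [0.001, 0.0, -0.206] seg mm 98
```

View pics/s5.png

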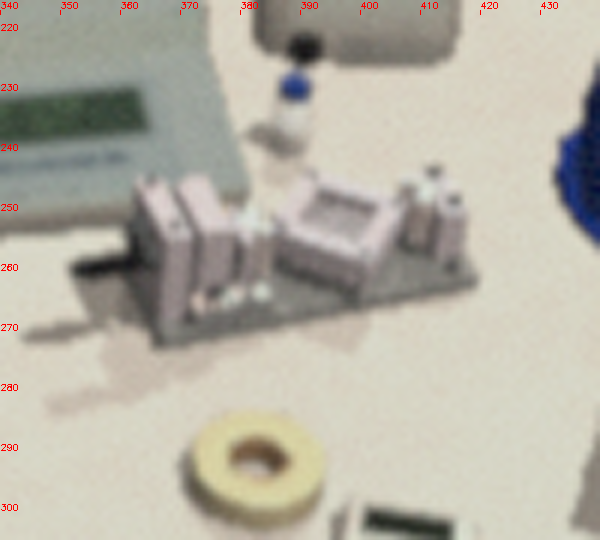

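View pics/t5.png

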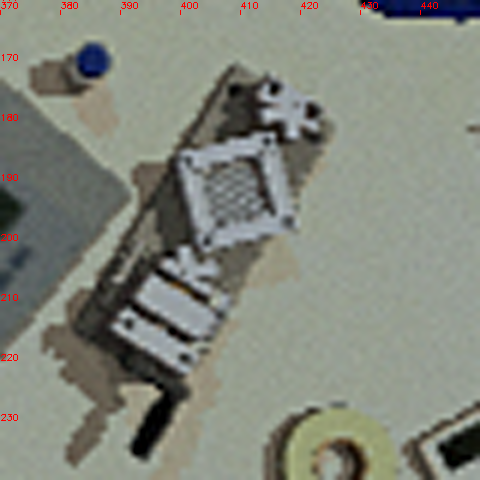

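Call:
carry_out(increments=[{"tx": -3, "ty": 45, "tz": 5, "ax": 0, "ay": 0, "az": -0.07}, {"tx": -6, "ty": 90, "tz": 12, "ax": 0, "ay": 0, "az": -0.14}, {"tx": -8.5, "ty": 132, "tz": 25, "ax": 0, "ay": 0, "az": -0.2}, {"tx": -9, "ty": 147, "tz": 55, "ax": 0, "ay": 0, "az": -0.206}, {"tx": -9, "ty": 147, "tz": 90, "ax": 0, "ay": 0, "az": -0.206}, {"tx": -9, "ty": 147, "tz": 115, "ax": 0, "ay": 0, "az": -0.206}, {"tx": -9, "ty": 147, "tz": 118, "ax": 0, "ay": 0, "az": -0.206}, {"tx": -9, "ty": 147, "tz": 118, "ax": 0, "ay": 0, "az": -0.206}])

```text
time: 16.75
ee_pos: [0.561, 0.3466, 0.0529]
orientation: [0.895, 3.01, 0.001]
contact_force: [0.4, -0.8, 0.2]
grip_width: 0.084
```

```bash
python3 - <<'E'
from plan import *
from rig import arm
show([(.5605,.349,.025,57.1)])
c=arm.camera("top"); pickle.dump(c,open("top6.pkl","wb"))
zoom(c,170,270,130,220,6,"t6")
E
```

```text
t 16.75 pos [561.  346.6  52.9] phi 56.87 tilt [0.001  0.0002] F [ 0.4 -0.8  0.2] w 84.0
(0.5605, 0.349, 0.025, 57.1) t [1.7, 1.7, 27.9] a [0.001, 0.001, -0.004] seg mm 28
```

View pics/t6.png

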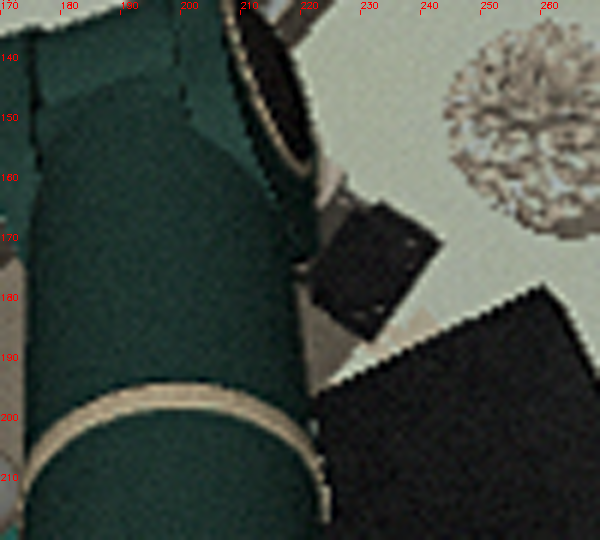

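Call:
carry_out(increments=[{"tx": 1.7, "ty": 1.7, "tz": 14, "ax": 0, "ay": 0, "az": -0.004}, {"tx": 1.7, "ty": 1.7, "tz": 25, "ax": 0, "ay": 0, "az": -0.004}, {"tx": 1.7, "ty": 1.7, "tz": 28, "ax": 0, "ay": 0, "az": -0.004}, {"tx": 1.7, "ty": 1.7, "tz": 28, "ax": 0, "ay": 0, "az": -0.004}])

```text
time: 17.3
ee_pos: [0.5599, 0.3489, 0.0234]
orientation: [-0.889, -3.013, 0.001]
contact_force: [0.3, 0.5, 0.2]
grip_width: 0.0844
```

Call:
carry_out(increments=[{"tx": 0, "ty": 0, "tz": 0, "ax": 0, "ay": 0, "az": 0}, {"tx": 0, "ty": 0, "tz": 0, "ax": 0, "ay": 0, "az": 0}, {"tx": 0, "ty": 0, "tz": 0, "ax": 0, "ay": 0, "az": 0}, {"tx": 0, "ty": 0, "tz": 0, "ax": 0, "ay": 0, "az": 0}], hand=50)

```text
time: 17.8
ee_pos: [0.5601, 0.3492, 0.0239]
orientation: [0.889, 3.013, 0.0]
contact_force: [-0.6, 0.9, 2.5]
grip_width: 0.0597
```

```bash
python3 - <<'E'
from plan import *
show([(.5605,.349,.10,57),(.53,.31,.165,52),(.44,.17,.175,30)])
E
```

```text
t 17.8 pos [560.1 349.2  23.9] phi 57.13 tilt [0.0004 0.0002] F [-0.6  0.9  2.5] w 59.7
(0.5605, 0.349, 0.1, 57) t [-0.4, 0.1, -76.1] a [0.0, 0.0, 0.002] seg mm 76
(0.53, 0.31, 0.165, 52) t [4.0, -49.2, -141.1] a [0.0, 0.0, 0.089] seg mm 82
(0.44, 0.17, 0.175, 30) t [3.6, -215.6, -151.2] a [0.0, 0.0, 0.473] seg mm 167
```

Call:
carry_out(increments=[{"tx": 0, "ty": 0, "tz": -25, "ax": 0, "ay": 0, "az": 0}, {"tx": 0, "ty": 0, "tz": -75, "ax": 0, "ay": 0, "az": 0}, {"tx": 2, "ty": -20, "tz": -115, "ax": 0, "ay": 0, "az": 0.03}, {"tx": 4, "ty": -49, "tz": -141, "ax": 0, "ay": 0, "az": 0.09}, {"tx": 4, "ty": -100, "tz": -146, "ax": 0, "ay": 0, "az": 0.2}, {"tx": 4, "ty": -157, "tz": -150, "ax": 0, "ay": 0, "az": 0.33}, {"tx": 4, "ty": -216, "tz": -151, "ax": 0, "ay": 0, "az": 0.46}, {"tx": -28, "ty": -262, "tz": -151, "ax": 0, "ay": 0, "az": 0.58}])

```text
time: 18.8
ee_pos: [0.4392, 0.1131, 0.1747]
orientation: [-1.715, -2.63, -0.001]
contact_force: [1.8, -0.3, -0.7]
grip_width: 0.0598
```

```bash
python3 - <<'E'
from plan import *
show([(.42,-.06,.17,15),(.497,-.311,.14,15)])
E
```

```text
t 18.8 pos [439.2 113.1 174.7] phi 23.78 tilt [-0.0008  0.0015] F [ 1.8 -0.3 -0.7] w 59.8
(0.42, -0.06, 0.17, 15) t [-150.7, -87.4, 4.5] a [-0.0, -0.002, 0.153] seg mm 174
(0.497, -0.311, 0.14, 15) t [-411.4, -118.1, 34.0] a [-0.0, -0.002, 0.153] seg mm 264
```

Call:
carry_out(increments=[{"tx": -48, "ty": -28, "tz": 1, "ax": 0, "ay": 0, "az": 0.05}, {"tx": -100, "ty": -57, "tz": 3, "ax": 0, "ay": 0, "az": 0.1}, {"tx": -152, "ty": -85, "tz": 5, "ax": 0, "ay": 0, "az": 0.15}, {"tx": -208, "ty": -95, "tz": 9, "ax": 0, "ay": 0, "az": 0.153}, {"tx": -266, "ty": -102, "tz": 15, "ax": 0, "ay": 0, "az": 0.153}, {"tx": -324, "ty": -109, "tz": 22, "ax": 0, "ay": 0, "az": 0.153}, {"tx": -380, "ty": -115, "tz": 32, "ax": 0, "ay": 0, "az": 0.153}, {"tx": -411, "ty": -118, "tz": 45, "ax": 0, "ay": 0, "az": 0.153}])

```text
time: 19.8
ee_pos: [0.4998, -0.3127, 0.1292]
orientation: [1.912, 2.492, -0.001]
contact_force: [-0.0, 0.6, -1.4]
grip_width: 0.0597
```

```bash
python3 - <<'E'
from plan import *
show([(.4972,-.311,.0715,15),(.4972,-.311,.0679,15)])
E
```

```text
t 19.8 pos [ 499.8 -312.7  129.2] phi 15.02 tilt [ 0.     -0.0009] F [-0.   0.6 -1.4] w 59.7
(0.4972, -0.311, 0.0715, 15) t [2.4, -2.1, 57.7] a [-0.0, 0.001, 0.0] seg mm 58
(0.4972, -0.311, 0.0679, 15) t [2.4, -2.1, 61.3] a [-0.0, 0.001, 0.0] seg mm 4
```

Call:
carry_out(increments=[{"tx": 1, "ty": -1, "tz": 20, "ax": 0, "ay": 0, "az": 0}, {"tx": 1, "ty": -1, "tz": 42, "ax": 0, "ay": 0, "az": 0}, {"tx": 1, "ty": -1, "tz": 54, "ax": 0, "ay": 0, "az": 0}, {"tx": 1, "ty": -1, "tz": 57, "ax": 0, "ay": 0, "az": 0}, {"tx": 1, "ty": -1, "tz": 57, "ax": 0, "ay": 0, "az": 0}])

```text
time: 20.42
ee_pos: [0.4988, -0.3089, 0.0731]
orientation: [1.909, 2.494, 0.0]
contact_force: [0.3, -0.1, -0.5]
grip_width: 0.0596
```

```bash
python3 - <<'E'
from plan import *
show([(.4972,-.311,.0679,15)])
E
```

```text
t 20.43 pos [ 498.8 -308.9   73.1] phi 15.14 tilt [ 0.0005 -0.0002] F [ 0.3 -0.1 -0.5] w 59.6
(0.4972, -0.311, 0.0679, 15) t [-1.6, -2.1, 5.2] a [0.0, 0.0, 0.003] seg mm 6
```

Call:
carry_out(increments=[{"tx": -1.6, "ty": -2.1, "tz": 2, "ax": 0, "ay": 0, "az": 0.003}, {"tx": -1.6, "ty": -2.1, "tz": 4, "ax": 0, "ay": 0, "az": 0.003}, {"tx": -1.6, "ty": -2.1, "tz": 5.4, "ax": 0, "ay": 0, "az": 0.003}, {"tx": -1.6, "ty": -2.1, "tz": 5.5, "ax": 0, "ay": 0, "az": 0.003}])

```text
time: 20.92
ee_pos: [0.497, -0.3113, 0.0678]
orientation: [1.913, 2.491, 0.001]
contact_force: [-4.3, 3.1, 13.0]
grip_width: 0.0594
```

Call:
carry_out(increments=[{"tx": 0, "ty": 0, "tz": -0.3, "ax": 0, "ay": 0, "az": 0}, {"tx": 0, "ty": 0, "tz": -0.3, "ax": 0, "ay": 0, "az": 0}, {"tx": 0, "ty": 0, "tz": -12, "ax": 0, "ay": 0, "az": 0}, {"tx": 0, "ty": 0, "tz": -45, "ax": 0, "ay": 0, "az": 0}, {"tx": 0, "ty": 0, "tz": -95, "ax": 0, "ay": 0, "az": -0.1}, {"tx": 10, "ty": -25, "tz": -115, "ax": 0, "ay": 0, "az": -0.28}, {"tx": 20, "ty": -55, "tz": -115, "ax": 0, "ay": 0, "az": -0.46}, {"tx": 60, "ty": -80, "tz": -115, "ax": 0, "ay": 0, "az": -0.64}], hand=72)

```text
time: 21.92
ee_pos: [0.4031, -0.275, 0.1831]
orientation: [1.027, 2.967, -0.002]
contact_force: [-0.6, -0.1, 0.6]
grip_width: 0.072
```

```bash
python3 - <<'E'
from plan import *
from rig import arm
show([])
c=arm.camera("scene"); pickle.dump(c,open("scene7.pkl","wb"))
zoom(c,340,440,215,305,6,"s7")
c=arm.camera("top"); pickle.dump(c,open("top7.pkl","wb"))
zoom(c,370,450,160,240,6,"t7")
# crank angle from initial images
n=np.array([.5022,-.314]); yaw=np.radians(-30); ex=np.array([np.cos(yaw),np.sin(yaw)]); ey=np.array([-ex[1],ex[0]])
for k in("top0","scene0"):
    c=load(k); W=cloud(c); L=np.stack([(W[...,:2]-n)@ex,(W[...,:2]-n)@ey,W[...,2]],-1)
    dark=c["frame"].max(2)<60
    m=(L[...,0]<-.138)&(L[...,0]>-.176)&(abs(L[...,1])<.045)&(L[...,2]>.015)&(L[...,2]<.1)
    P=L[m]; print(k,m.sum(),(m&dark).sum(),np.round(P.mean(0),4),np.round(np.percentile(P,[5,50,95],axis=0),4).tolist())
E
```

```text
t 21.93 pos [ 403.1 -275.   183.1] phi 51.82 tilt [ 0.001  -0.0016] F [-0.6 -0.1  0.6] w 72.0
top0 37 33 [-0.1549 -0.0236  0.0679] [[-0.1692, -0.0298, 0.0638], [-0.1548, -0.0232, 0.068], [-0.1405, -0.0179, 0.0721]]
scene0 41 19 [-0.1555 -0.0256  0.0675] [[-0.1698, -0.0304, 0.0608], [-0.1558, -0.0256, 0.0687], [-0.1416, -0.0208, 0.0722]]
```

View pics/s7.png

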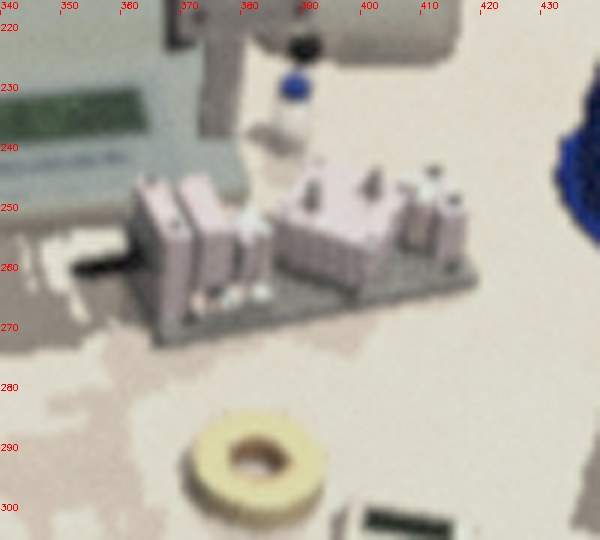

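View pics/t7.png

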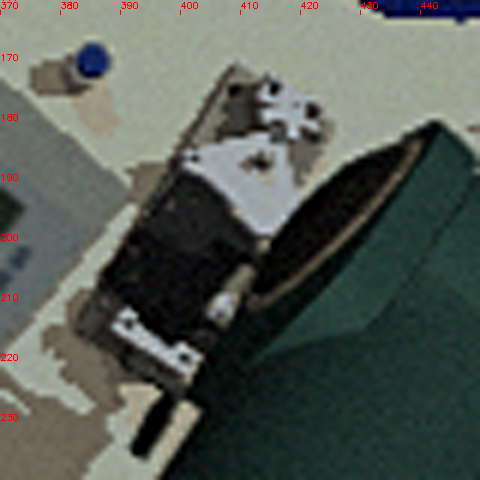

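```bash
cat >> plan.py <<'E'
N=np.array([.5022,-.314]); YAW=np.radians(-30); EX=np.array([np.cos(YAW),np.sin(YAW)]); EY=np.array([-EX[1],EX[0]])
def cl(x,y,z): q=N+x*EX+y*EY; return (round(q[0],4),round(q[1],4),round(z,4),60)
def here():
    from rig import arm
    s=arm.sense(); d=np.array(s["ee_pos"])[:2]-N
    print("clamp xy z mm",np.round([d@EX*1e3,d@EY*1e3,s["ee_pos"][2]*1e3],2),"F clamp",np.round([s["contact_force"][:2]@EX,s["contact_force"][:2]@EY,s["contact_force"][2]],1),"M",np.round(s["moment"],2))
E
python3 - <<'E'
from plan import *
show([cl(-.156,-.0255,.14),cl(-.156,-.0255,.066)]); here()
E
```

```text
t 22.02 pos [ 401.5 -271.9  182.7] phi 51.9 tilt [0.0003 0.0024] F [-0.3  0.1  1.1] w 71.8
(np.float64(0.3544), np.float64(-0.2581), 0.14, 60) t [45.5, -18.3, 42.7] a [0.002, -0.001, -0.141] seg mm 65
(np.float64(0.3544), np.float64(-0.2581), 0.066, 60) t [45.4, -18.5, 116.7] a [0.002, -0.001, -0.141] seg mm 74
clamp xy z mm [-108.28  -13.87  182.7 ] F clamp [-0.3 -0.   1.1] M [-0.09  0.01 -0.09]
```

Call:
carry_out(increments=[{"tx": 18, "ty": -8, "tz": 5, "ax": 0, "ay": 0, "az": -0.07}, {"tx": 38, "ty": -16, "tz": 15, "ax": 0, "ay": 0, "az": -0.141}, {"tx": 45, "ty": -18.5, "tz": 40, "ax": 0, "ay": 0, "az": -0.141}, {"tx": 45.5, "ty": -18.5, "tz": 65, "ax": 0, "ay": 0, "az": -0.141}, {"tx": 45.5, "ty": -18.5, "tz": 74, "ax": 0, "ay": 0, "az": -0.141}, {"tx": 45.5, "ty": -18.5, "tz": 74, "ax": 0, "ay": 0, "az": -0.141}], hand=42)

```text
time: 22.78
ee_pos: [0.3572, -0.2604, 0.1084]
orientation: [-0.822, -3.032, 0.001]
contact_force: [0.5, 0.6, 1.5]
grip_width: 0.0421
```

```bash
python3 - <<'E'
from plan import *
from rig import arm
show([cl(-.156,-.0255,.066)]); here()
c=arm.camera("scene"); pickle.dump(c,open("scene8.pkl","wb"))
zoom(c,320,410,210,290,7,"s8")
E
```

```text
t 22.77 pos [ 357.2 -260.4  108.4] phi 59.67 tilt [-0.0005 -0.0003] F [0.5 0.6 1.5] w 42.1
(np.float64(0.3544), np.float64(-0.2581), 0.066, 60) t [3.6, 0.6, 42.4] a [-0.0, -0.0, -0.006] seg mm 43
clamp xy z mm [-152.36  -26.1   108.42] F clamp [0.2 0.8 1.5] M [-0.08 -0.01  0.01]
```

View pics/s8.png

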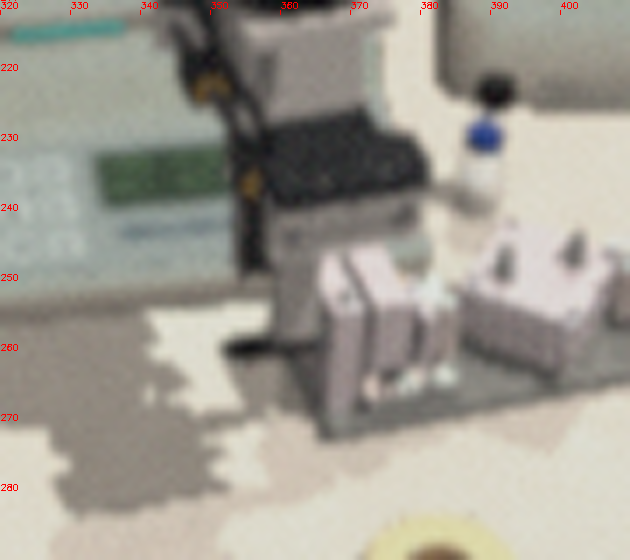

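Call:
carry_out(increments=[{"tx": 3.6, "ty": 0.6, "tz": 12, "ax": 0, "ay": 0, "az": -0.006}, {"tx": 3.6, "ty": 0.6, "tz": 26, "ax": 0, "ay": 0, "az": -0.006}, {"tx": 3.6, "ty": 0.6, "tz": 38, "ax": 0, "ay": 0, "az": -0.006}, {"tx": 3.6, "ty": 0.6, "tz": 42.4, "ax": 0, "ay": 0, "az": -0.006}, {"tx": 3.6, "ty": 0.6, "tz": 42.4, "ax": 0, "ay": 0, "az": -0.006}])

```text
time: 23.45
ee_pos: [0.354, -0.2579, 0.0655]
orientation: [-0.812, -3.034, 0.0]
contact_force: [1.0, -0.3, 0.4]
grip_width: 0.0418
```

Call:
carry_out(increments=[{"tx": 0, "ty": 0, "tz": 0, "ax": 0, "ay": 0, "az": 0}, {"tx": 0, "ty": 0, "tz": 0, "ax": 0, "ay": 0, "az": 0}, {"tx": 0, "ty": 0, "tz": 0, "ax": 0, "ay": 0, "az": 0}, {"tx": 0, "ty": 0, "tz": 0, "ax": 0, "ay": 0, "az": 0}], hand=8, force=20)

```text
time: 23.95
ee_pos: [0.355, -0.2567, 0.0659]
orientation: [0.81, 3.035, 0.002]
contact_force: [6.3, 6.9, -0.8]
grip_width: 0.0127
```

```bash
python3 - <<'E'
from plan import *
show([cl(-.156,-.0255,.066)]); here()
E
```

```text
t 23.95 pos [ 355.  -256.7   65.9] phi 60.11 tilt [0.0008 0.0013] F [ 6.3  6.9 -0.8] w 12.7
(np.float64(0.3544), np.float64(-0.2581), 0.066, 60) t [-0.2, -1.6, -0.1] a [0.002, -0.0, 0.002] seg mm 2
clamp xy z mm [-156.11  -23.92   65.89] F clamp [ 2.   9.1 -0.8] M [ 1.8  -1.3  -0.02]
```

```bash
python3 - <<'E'
from plan import *
th=1.378; cy,cz=0,61
for k in range(5):
    y0,z0=cy-26*np.sin(th),cz+26*np.cos(th)
    print("call",k,"from",round(th,3),round(y0,1),round(z0,1))
    for i in range(1,9):
        t=min(th+.26*i,10.472); print("  th",round(t,2),"ty",round(cy-26*np.sin(t)-y0,1),"tz",round(-(cz+26*np.cos(t)-z0),1))
    th=min(th+2.08,10.472)
E
```

```text
call 0 from 1.378 -25.5 66.0
  th 1.64 ty -0.4 tz 6.7
  th 1.9 ty 0.9 tz 13.3
  th 2.16 ty 3.9 tz 19.4
  th 2.42 ty 8.3 tz 24.5
  th 2.68 ty 13.9 tz 28.2
  th 2.94 ty 20.3 tz 30.4
  th 3.2 ty 27.0 tz 30.9
  th 3.46 ty 33.6 tz 29.7
call 1 from 3.458 8.1 36.3
  th 3.72 ty 6.1 tz -2.9
  th 3.98 ty 11.2 tz -7.3
  th 4.24 ty 15.0 tz -12.8
  th 4.5 ty 17.3 tz -19.2
  th 4.76 ty 17.9 tz -25.9
  th 5.02 ty 16.7 tz -32.5
  th 5.28 ty 13.9 tz -38.6
  th 5.54 ty 9.5 tz -43.8
call 2 from 5.538 17.6 80.1
  th 5.8 ty -5.5 tz -3.9
  th 6.06 ty -11.8 tz -6.2
  th 6.32 ty -18.5 tz -6.9
  th 6.58 ty -25.2 tz -5.8
  th 6.84 ty -31.3 tz -3.0
  th 7.1 ty -36.5 tz 1.3
  th 7.36 ty -40.5 tz 6.7
  th 7.62 ty -42.9 tz 13.0
call 3 from 7.618 -25.3 67.1
  th 7.88 ty -0.7 tz 6.7
  th 8.14 ty 0.3 tz 13.4
  th 8.4 ty 3.0 tz 19.5
  th 8.66 ty 7.2 tz 24.8
  th 8.92 ty 12.7 tz 28.8
  th 9.18 ty 18.9 tz 31.3
  th 9.44 ty 25.6 tz 32.1
  th 9.7 ty 32.3 tz 31.1
call 4 from 9.698 7.0 36.0
  th 9.96 ty 6.2 tz -2.6
  th 10.22 ty 11.5 tz -6.8
  th 10.47 ty 15.5 tz -12.0
  th 10.47 ty 15.5 tz -12.0
  th 10.47 ty 15.5 tz -12.0
  th 10.47 ty 15.5 tz -12.0
  th 10.47 ty 15.5 tz -12.0
  th 10.47 ty 15.5 tz -12.0
```

Call:
carry_out(increments=[{"tx": 0, "ty": 0.3, "tz": 6.7, "ax": 0, "ay": 0, "az": 0}, {"tx": 0, "ty": 1.6, "tz": 13.3, "ax": 0, "ay": 0, "az": 0}, {"tx": 0, "ty": 4.6, "tz": 19.4, "ax": 0, "ay": 0, "az": 0}, {"tx": 0, "ty": 9, "tz": 24.5, "ax": 0, "ay": 0, "az": 0}, {"tx": 0, "ty": 9, "tz": 24.5, "ax": 0, "ay": 0, "az": 0}])

```text
time: 24.58
ee_pos: [0.3602, -0.2485, 0.0416]
orientation: [0.809, 3.035, 0.003]
contact_force: [5.8, 13.0, 13.6]
grip_width: 0.0129
```

```bash
python3 - <<'E'
from plan import *
show([]); here()
E
```

```text
t 24.57 pos [ 360.2 -248.5   41.6] phi 60.16 tilt [0.0014 0.0018] F [ 5.8 13.  13.6] w 12.9
clamp xy z mm [-155.74  -14.24   41.6 ] F clamp [-1.5 14.2 13.6] M [ 2.97 -1.27  0.06]
```

```bash
python3 - <<'E'
import numpy as np
th=2.47; cy,cz=2,62; y0,z0=-16.5,41.5
for i in range(1,8):
    t=th+.26*i; print("  th",round(t,2),"ty",round(cy-26*np.sin(t)-y0,1),"tz",round(-(cz+26*np.cos(t)-z0),1))
E
```

```text
th 2.73 ty 8.1 tz 3.3
  th 2.99 ty 14.6 tz 5.2
  th 3.25 ty 21.3 tz 5.3
  th 3.51 ty 27.9 tz 3.8
  th 3.77 ty 33.8 tz 0.5
  th 4.03 ty 38.7 tz -4.1
  th 4.29 ty 42.2 tz -9.8
```

Call:
carry_out(increments=[{"tx": 0, "ty": 8.1, "tz": 3.3, "ax": 0, "ay": 0, "az": 0}, {"tx": 0, "ty": 14.6, "tz": 5.2, "ax": 0, "ay": 0, "az": 0}, {"tx": 0, "ty": 21.3, "tz": 5.3, "ax": 0, "ay": 0, "az": 0}, {"tx": 0, "ty": 27.9, "tz": 3.8, "ax": 0, "ay": 0, "az": 0}, {"tx": 0, "ty": 33.8, "tz": 0.5, "ax": 0, "ay": 0, "az": 0}, {"tx": 0, "ty": 38.7, "tz": -4.1, "ax": 0, "ay": 0, "az": 0}, {"tx": 0, "ty": 42.2, "tz": -9.8, "ax": 0, "ay": 0, "az": 0}, {"tx": 0, "ty": 42.2, "tz": -9.8, "ax": 0, "ay": 0, "az": 0}])

```text
time: 25.58
ee_pos: [0.3803, -0.2136, 0.0516]
orientation: [0.811, 3.034, -0.0]
contact_force: [1.1, -5.2, 3.7]
grip_width: 0.0125
```

```bash
python3 - <<'E'
from plan import *
show([]); here()
th=4.29; cy,cz=2,62; y0,z0=25.7,51.3
for i in range(1,8):
    t=th+.3*i; print("  th",round(t,2),"ty",round(cy-26*np.sin(t)-y0,1),"tz",round(-(cz+26*np.cos(t)-z0),1))
E
```

```text
t 25.57 pos [ 380.3 -213.6   51.6] phi 60.06 tilt [ 0.0012 -0.0006] F [ 1.1 -5.2  3.7] w 12.5
clamp xy z mm [-155.75   26.06   51.58] F clamp [ 3.6 -4.   3.7] M [-1.13 -0.19 -0.12]
  th 4.59 ty 2.1 tz -7.5
  th 4.89 ty 1.9 tz -15.3
  th 5.19 ty -0.6 tz -22.7
  th 5.49 ty -5.2 tz -28.9
  th 5.79 ty -11.4 tz -33.6
  th 6.09 ty -18.7 tz -36.2
  th 6.39 ty -26.5 tz -36.6
```

Call:
carry_out(increments=[{"tx": 0, "ty": 2, "tz": -7.5, "ax": 0, "ay": 0, "az": 0}, {"tx": 0, "ty": 1.7, "tz": -15.3, "ax": 0, "ay": 0, "az": 0}, {"tx": 0, "ty": -0.9, "tz": -22.7, "ax": 0, "ay": 0, "az": 0}, {"tx": 0, "ty": -5.5, "tz": -28.9, "ax": 0, "ay": 0, "az": 0}, {"tx": 0, "ty": -11.7, "tz": -33.6, "ax": 0, "ay": 0, "az": 0}, {"tx": 0, "ty": -19, "tz": -36.2, "ax": 0, "ay": 0, "az": 0}, {"tx": 0, "ty": -26.7, "tz": -36.6, "ax": 0, "ay": 0, "az": 0}, {"tx": 0, "ty": -26.7, "tz": -36.6, "ax": 0, "ay": 0, "az": 0}])

```text
time: 26.58
ee_pos: [0.3664, -0.2368, 0.088]
orientation: [0.812, 3.034, 0.001]
contact_force: [-2.0, -1.8, 12.2]
grip_width: 0.0126
```

```bash
python3 - <<'E'
from plan import *
show([]); here()
th=6.39; cy,cz=1.8,62; y0,z0=-1.0,87.9
for i in range(1,8):
    t=th+.3*i; print("  th",round(t,2),"ty",round(cy-26*np.sin(t)-y0,1),"tz",round(-(cz+26*np.cos(t)-z0),1))
from rig import arm
c=arm.camera("scene"); pickle.dump(c,open("scene9.pkl","wb"))
zoom(c,340,440,205,305,6,"s9")
E
```

```text
t 26.57 pos [ 366.4 -236.8   88. ] phi 60.02 tilt [0.0005 0.0002] F [-2.  -1.8 12.2] w 12.6
clamp xy z mm [-156.15   -1.03   87.99] F clamp [-0.9 -2.6 12.2] M [-0.63  0.62 -0.11]
  th 6.69 ty -7.5 tz 2.0
  th 6.99 ty -14.1 tz 6.1
  th 7.29 ty -19.2 tz 12.0
  th 7.59 ty -22.3 tz 19.1
  th 7.89 ty -23.2 tz 26.8
  th 8.19 ty -21.7 tz 34.5
  th 8.49 ty -18.1 tz 41.3
```

View pics/s9.png

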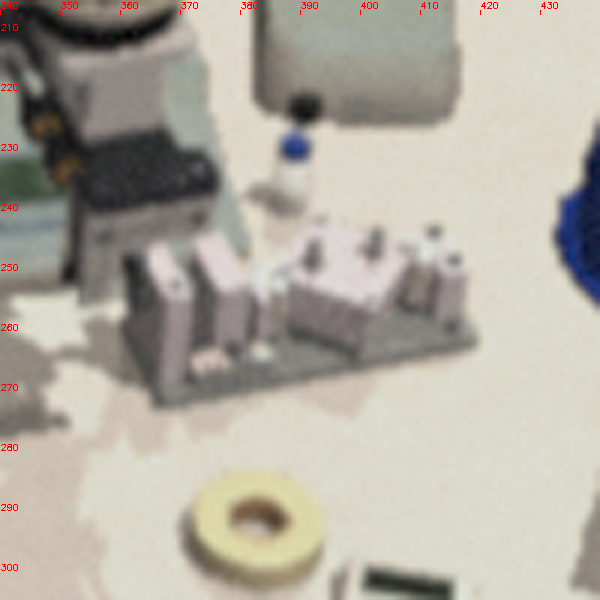

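Call:
carry_out(increments=[{"tx": 0, "ty": -7.5, "tz": 1.5, "ax": 0, "ay": 0, "az": 0}, {"tx": 0, "ty": -14.1, "tz": 5.6, "ax": 0, "ay": 0, "az": 0}, {"tx": 0, "ty": -19.2, "tz": 11.5, "ax": 0, "ay": 0, "az": 0}, {"tx": 0, "ty": -22.3, "tz": 18.6, "ax": 0, "ay": 0, "az": 0}, {"tx": 0, "ty": -23.2, "tz": 26.3, "ax": 0, "ay": 0, "az": 0}, {"tx": 0, "ty": -21.7, "tz": 34, "ax": 0, "ay": 0, "az": 0}, {"tx": 0, "ty": -18.1, "tz": 40.8, "ax": 0, "ay": 0, "az": 0}, {"tx": 0, "ty": -18.1, "tz": 40.8, "ax": 0, "ay": 0, "az": 0}])

```text
time: 27.62
ee_pos: [0.358, -0.2515, 0.0463]
orientation: [-0.81, -3.035, -0.001]
contact_force: [5.5, 5.1, 1.8]
grip_width: 0.0126
```

```bash
python3 - <<'E'
from plan import *
show([]); here()
th=8.49; cy,cz=1.8,62.3; y0,z0=-19.1,47.1
for i in range(1,8):
    t=min(th+.3*i,10.472); print("  th",round(t,2),"ty",round(cy-26*np.sin(t)-y0,1),"tz",round(-(cz+26*np.cos(t)-z0),1))
E
```

```text
t 27.62 pos [ 358.  -251.5   46.3] phi 60.11 tilt [-0.0001  0.0005] F [5.5 5.1 1.8] w 12.6
clamp xy z mm [-156.17  -17.95   46.29] F clamp [2.2 7.2 1.8] M [ 0.87 -1.32 -0.08]
  th 8.79 ty 5.5 tz 5.7
  th 9.09 ty 12.4 tz 9.4
  th 9.39 ty 20.0 tz 10.8
  th 9.69 ty 27.7 tz 9.9
  th 9.99 ty 34.8 tz 6.8
  th 10.29 ty 40.7 tz 1.7
  th 10.47 ty 43.4 tz -2.2
```

Call:
carry_out(increments=[{"tx": 0, "ty": 5.8, "tz": 5.7, "ax": 0, "ay": 0, "az": 0}, {"tx": 0, "ty": 12.6, "tz": 9.4, "ax": 0, "ay": 0, "az": 0}, {"tx": 0, "ty": 20.2, "tz": 10.8, "ax": 0, "ay": 0, "az": 0}, {"tx": 0, "ty": 27.8, "tz": 9.9, "ax": 0, "ay": 0, "az": 0}, {"tx": 0, "ty": 34.8, "tz": 6.8, "ax": 0, "ay": 0, "az": 0}, {"tx": 0, "ty": 40.7, "tz": 1.7, "ax": 0, "ay": 0, "az": 0}, {"tx": 0, "ty": 43.4, "tz": -2.2, "ax": 0, "ay": 0, "az": 0}, {"tx": 0, "ty": 43.4, "tz": -2.2, "ax": 0, "ay": 0, "az": 0}])

```text
time: 28.62
ee_pos: [0.3795, -0.2148, 0.049]
orientation: [0.811, 3.034, -0.001]
contact_force: [3.4, -3.4, 2.2]
grip_width: 0.0129
```

```bash
python3 - <<'E'
from plan import *
show([]); here()
from rig import arm
c=arm.camera("scene"); pickle.dump(c,open("scene10.pkl","wb"))
zoom(c,340,440,205,305,6,"s10")
E
```

```text
t 28.62 pos [ 379.5 -214.8   49. ] phi 60.06 tilt [ 0.0006 -0.001 ] F [ 3.4 -3.4  2.2] w 12.9
clamp xy z mm [-155.87   24.5    49.04] F clamp [ 4.6 -1.2  2.2] M [-0.84 -0.76 -0.11]
```

View pics/s10.png

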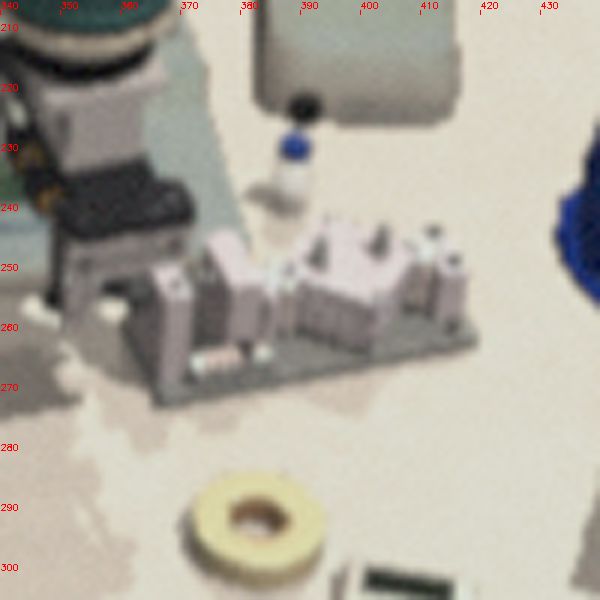

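Call:
carry_out(increments=[{"tx": 0, "ty": 0, "tz": 0, "ax": 0, "ay": 0, "az": 0}, {"tx": 0, "ty": 0, "tz": 0, "ax": 0, "ay": 0, "az": 0}, {"tx": 0, "ty": 0, "tz": 0, "ax": 0, "ay": 0, "az": 0}, {"tx": 0, "ty": 0, "tz": -20, "ax": 0, "ay": 0, "az": 0}, {"tx": 0, "ty": 0, "tz": -60, "ax": 0, "ay": 0, "az": 0}, {"tx": 0, "ty": 0, "tz": -110, "ax": 0, "ay": 0, "az": 0}, {"tx": 0, "ty": 50, "tz": -145, "ax": 0, "ay": 0, "az": 0}, {"tx": 0, "ty": 105, "tz": -150, "ax": 0, "ay": 0, "az": 0}], hand=36)

```text
time: 29.68
ee_pos: [0.4329, -0.1228, 0.2014]
orientation: [0.813, 3.031, 0.003]
contact_force: [1.5, -1.0, -0.4]
grip_width: 0.0361
```

Call:
carry_out(increments=[{"tx": 0, "ty": 55, "tz": 0, "ax": 0, "ay": 0, "az": 0}, {"tx": 0, "ty": 110, "tz": 0, "ax": 0, "ay": 0, "az": 0}, {"tx": 0, "ty": 160, "tz": 0, "ax": 0, "ay": 0, "az": 0}, {"tx": 0, "ty": 200, "tz": 0, "ax": 0, "ay": 0, "az": 0}, {"tx": 0, "ty": 200, "tz": 0, "ax": 0, "ay": 0, "az": 0}])

```text
time: 30.3
ee_pos: [0.5319, 0.0522, 0.1984]
orientation: [-0.806, -3.036, 0.001]
contact_force: [-0.3, -0.4, 0.3]
grip_width: 0.0362
```

```bash
python3 - <<'E'
from plan import *
from fit import *
from rig import arm
show([])
c=arm.camera("scene"); pickle.dump(c,open("scene11.pkl","wb")); zoom(c,340,440,215,305,7,"s11")
c=arm.camera("top"); pickle.dump(c,open("top11.pkl","wb")); zoom(c,370,450,160,240,8,"t11")
cv2.imwrite("pics/t11f.png",c["frame"])
for k in("top11","scene11"):
    p,f=fit2(load(k),[.5022,-.314,np.radians(-75)],.03,.054); d=p[:2]-N; print(k,"pile top",p.round(4),np.degrees(p[2]).round(1),"clamp",(d@EX*1e3).round(2),(d@EY*1e3).round(2))
    c=load(k); W=cloud(c); L=np.stack([(W[...,:2]-N)@EX,(W[...,:2]-N)@EY,W[...,2]],-1)
    m=(L[...,0]<-.138)&(L[...,0]>-.176)&(abs(L[...,1])<.045)&(L[...,2]>.012)&(L[...,2]<.1)
    P=L[m]; print(m.sum(),np.round(np.percentile(P,[5,50,95],axis=0),4).tolist())
E
```

```text
t 30.3 pos [531.9  52.2 198.4] phi 60.27 tilt [-0.0009 -0.0003] F [-0.3 -0.4  0.3] w 36.2
top11 pile top [ 0.5008 -0.3131 -1.298 ] -74.4 clamp -1.67 0.09
38 [[-0.1691, 0.0173, 0.0449], [-0.1537, 0.024, 0.0492], [-0.1385, 0.0293, 0.0539]]
scene11 pile top [ 0.501  -0.316  -1.3392] -76.7 clamp -0.04 -2.33
39 [[-0.1702, 0.0172, 0.0434], [-0.1529, 0.0219, 0.0495], [-0.1392, 0.028, 0.0534]]
```

View pics/s11.png

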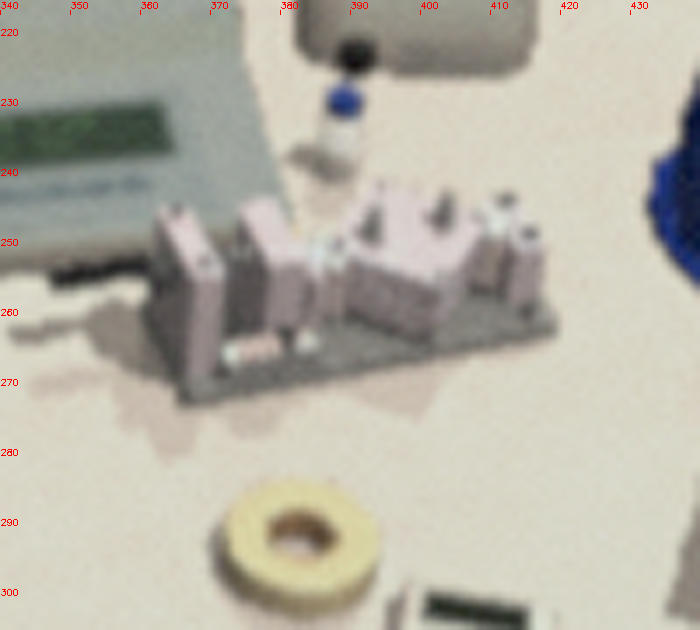

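View pics/t11.png

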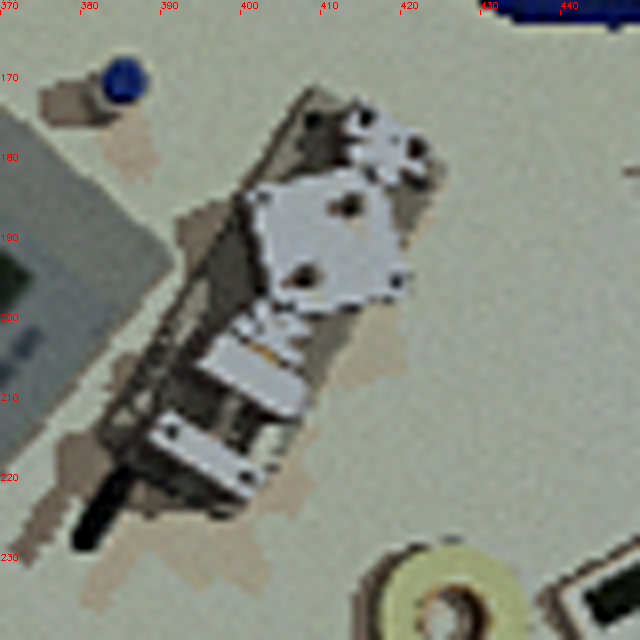

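```bash
python3 - <<'E'
from plan import *
t=load("top11")
a=onz(t,402.4,184.2,.054);b=onz(t,419.4,194.7,.054)
for q in(a,b,(a+b)/2): d=q[:2]-N; print("hole",(d@EX*1e3).round(1),(d@EY*1e3).round(1))
# rectified views in clamp frame at z=.06, 0.5mm/px
def rectify(c,z,x0=-.13,x1=.07,y0=-.045,y1=.045,r=.00025):
    xs=np.arange(x0,x1,r);ys=np.arange(y1,y0,-r);X,Y=np.meshgrid(xs,ys)
    P=np.stack([N[0]+X*EX[0]+Y*EY[0],N[1]+X*EX[1]+Y*EY[1],0*X+z],-1); q=proj(c,P).astype(np.float32)
    return cv2.remap(c["frame"],q[...,0],q[...,1],cv2.INTER_CUBIC)
im=np.vstack([cv2.resize(rectify(load(k),z),(800,290)) for k,z in(("top3",.054),("top11",.054))])
for x in range(-120,70,10): cv2.line(im,((x+130)*4,0),((x+130)*4,6 if x%50 else 14),(0,0,255)); cv2.line(im,((x+130)*4,290),((x+130)*4,300),(0,0,255))
cv2.imwrite("pics/rect.png",im)
im=np.vstack([cv2.resize(rectify(load(k),z),(800,290)) for k,z in(("scene3",.02),("scene11",.02))])
cv2.imwrite("pics/rects.png",im)
E
```

```text
hole 1.3 34.1
hole 0.4 -35.4
hole 0.8 -0.7
```

View pics/rect.png

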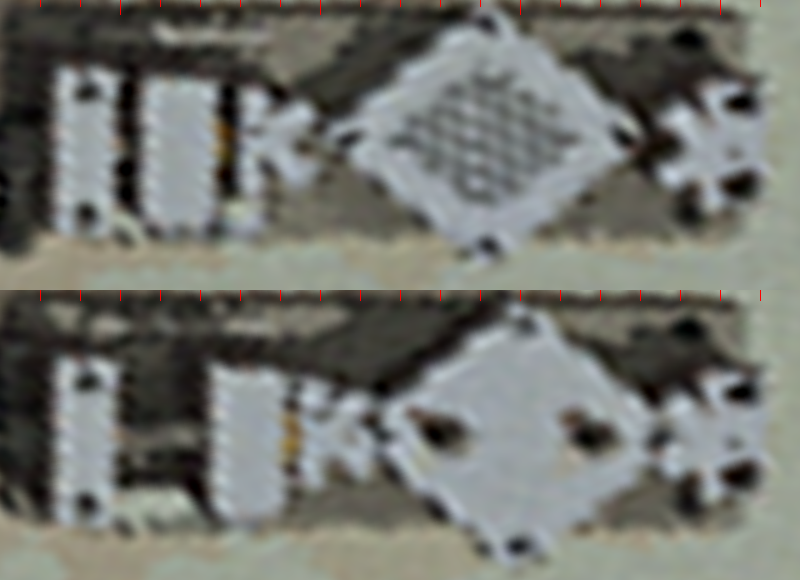

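View pics/rects.png

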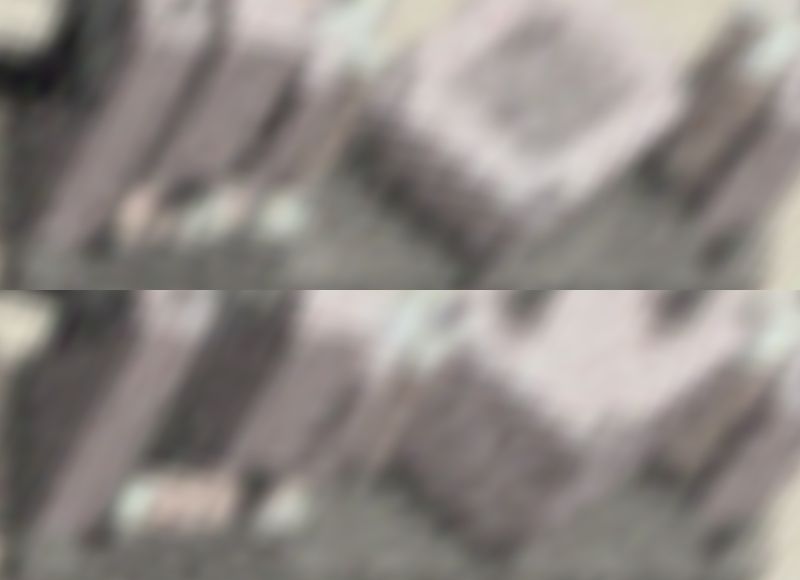

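```bash
python3 - <<'E'
from rig import arm
print(arm.sign_off())
E
```

```text
the job is handed in; nothing more can be done
None
```

The cell is stacked in the nest and clamped, and the job was handed in at about 30 s of the 72 s allowed. The end plate went down first with its groove up, then the frame, then the port plate with its nipples up. Each layer was lowered until it met the one below at 11 to 14 N, then released.

I carried the crank handle round about 1.45 turns, ending at about 240° past upright on the second turn (crank about 10.47 rad), then let go and moved the arm clear.

**Last checks:**
- **Jaw travel:** in the images the carriage moved about 17.5 mm, against 17.4 mm expected. The depth readings put the handle where it should be for the mark.
- **Pile position:** the port plate's corner holes put the pile's centre within about 1 mm of the nest's centre. The layers look flush and both V jaws sit on the corners.
- **Other things on the bench:** the tape roll and timer look unmoved in the close-ups. I did not compare every bystander before and after.

**What disagreed or could not be checked:**
- **Crank axis:** it lay about 2 mm to the side of my first camera estimate. The first part of the turn pushed back with about 20 N until I corrected the circle.
- **Pile outline:** an outline fit of the pile was off by about 2 mm in each camera, in different directions. The jaws next to it confuse that fit, so I relied on the holes.
- **Index on the scale:** the cameras are too coarse to read it directly. The setting rests on the handle angle and the measured jaw travel.

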